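# Prop the bench shelf and press its label holder home behind the lip

### The job

The small bench shelf needs its label holder fitted. First swing the shelf's prop leg all the way out until it snaps into its end position, so that the shelf is steadied; then take the black label holder from its wooden stand, push it down behind the lip at the front of the shelf, in the empty bay, until the sprung bar beneath it is fully home, and finish while still holding it there, pressed down with the gripper. Press firmly but do not force it, and leave the other things on the bench and shelf where they are.

Things in the scene. Friction and masses are not known exactly. Their poses are not given: they have to be found in the camera images.
- rack: low fixed bench shelf, aluminium and white, 190 wide (its y), 130 deep, board 70 high; origin mid-footprint, front = its -x. Along the front a lip (top 75 high, 3 thick, flare above it leaning out to 81) stands 9 mm before an upstand 90 high: an open-topped channel in two bays. The +y bay holds a like holder, fitted, immovable; the -y bay is empty. Two small boxes stand on the board
- bay (a point): the empty bay: middle of the 9 mm wide channel, level with the lip's top (75 mm over the bench). The channel runs along this frame's y (the shelf's), free length 89 mm; x points into the shelf, z up. The sprung bar's top is 14 mm below this point, 22 mm below when fully home
- bar (a joint): the sprung steel bar in the bottom of the empty bay, 84 x 7 mm seen from above: 0 = up, 0.008 m = pressed down to its hard stop. Spring: about 2.5 N to start it, 8 N at the stop; it comes up again when let go
- leg (a joint): prop leg at the shelf's +y side, on a vertical pin: 0 = folded, pointing to the shelf's front; 1.571 = fully out, pointing along the shelf's +y (turns clockwise seen from above). Light friction (0.5 N at the post) lets it stay where left; from 1.04 rad it rides over a sprung ball (up to 3 N at the post) and beyond 1.35 rad snaps by itself to its end stop, where the ball keeps it
- leg_post (a point): the upright round steel post at the leg's end, 16 mm in diameter, standing from 18 to 81 mm over the bench; this point is on its axis 61 mm over the bench. Folded, the post's axis is 38 mm from the shelf's side wall
- leg_hinge (a point): the pin of the leg, on the bench; the post's axis is 80 mm from it. Frame as the shelf's
- holder_c (a point): centre of the loose label holder: black plate, blank white card on both faces (both alike), 80 high, 60 wide (its y), 90 g, upright in the stand's slot at the start. Up from its lower edge (40 mm below this point): tongue 5 thick to 34, card frame 7 thick to 60, grip head 14 thick, 44 wide from 60 to 80 (head's middle 30 mm above this point). x: thickness, z up
- stand: wooden block, fixed, 44 x 84 x 28 high, with a slot 7 mm wide and 64 mm long along its y, 20 mm deep (slot floor 8 mm over the bench); origin in the middle of its underside
- box_a: clear plastic box on the shelf board, 36 x 50 x 22 high; leave it
- box_b: cardboard box on the shelf board, 40 x 34 x 28 high; leave it
- jar: jar, 52 in diameter, 65 high; leave it
- can: small can, 48 in diameter, 60 high; leave it
- wrench: wrench lying on the bench, 150 long; leave it
- driver: screwdriver lying on the bench, 160 long; leave it
- module: blue instrument module with black straps, 81 x 150 x 58 high, 0.9 kg; leave it
Mind the look-alikes: they are no part of the job. Of the things shaped like the part that bears holder_c, the black one is meant.

How it is judged:
By the outcome, as a careful person would: the job done as asked, in the order asked, and still so for the second after the job is handed in, while the arm keeps its last pose, push and grip.
It also fails if it takes over 61 s, if anything falls off the work surface, if the arm or the gripper's body presses on something with over 40 N, if the wrist force passes 120 N, or if a joint passes its speed limit or range.

### The arm

A 6-joint arm with a two-finger parallel gripper is mounted at the origin on the work surface. World frame = base frame: x ahead of the robot, y to its left, z up, the work surface at z = 0. Lengths are in m, angles in degrees, forces in N, time in s.
With the tool pointing down it reaches from about 0.275 to 0.75 m from the base axis. Payload 10.2 kg.
Tool frame: the origin (TCP) lies on the centre line of the jaws, within the pads' length; the fingertips stand 25 mm ahead of it and the grasp point (between the pads) lies 6 mm ahead of it (ctrl.finger_overhang is the distance from the TCP to the fingertips, in m); z points along the fingers, y is the direction in which the jaws open and shut (so a half turn about z gives the same grasp; the last joint's range is limited). The gripper opens to 85 mm and grips with 20 to 120 N. Pads are 22 mm wide; open, the fingers measure 114 mm over their backs; the gripper's body (76 mm by 85 mm) begins 54 mm behind the grasp point. The pads swing forward as they close: fully open they stand 13 mm farther back than shut.
Start: joints at [-78.747, 17.928, 85.812, -0, 76.261, -12.8], TCP at [0.214, -0.479, 0.256] pointing down, gripper open.
Joint ranges: [-168.41, 168.41], [-55.51, 124.54], [10.69, 146.95], [-70.63, 250.63], [1, 178], [-165.06, 165.06]. Speed limits (degrees/s): [136.94, 136.94, 172.46, 180, 180, 180].

### API

Orientations are given as a 3x3 rotation matrix whose columns are the frame's x, y, z axes.
In Python, from station import ctrl, imaging gives the robot as it stands.
- The arm moves only by the tool carry_out, never from a script. Its argument "commands" is a list of rows, each an object of numbers: "tx", "ty", "tz": the shift along the world's x, y, z in cm; "ax", "ay", "az": the turn, a rotation vector about the world's x, y, z in degrees; "gripper": the closure, from 0 (fully open) to 1 (shut). In form: [{"tx": .., "ty": .., "tz": .., "ax": .., "ay": .., "az": .., "gripper": ..}, ...]. A call has 1 to 5 rows; each row shifts and turns the commanded pose from where the row before left it; what a row does not reach is not made up. A row lasts 1/12 s, in which the tool goes at most 41.7 mm and 7.16 degrees, less where a joint would pass 70% of its speed; a pose out of reach is approached as far as the arm can. A call is refused whole if a number of a shift passes 4.17 or a number of a turn 7.16, either way. A call with a gripper value outside its range is refused whole. The fingers move at their own pace and stop on an object; "force" is the grip in N (left out, the last holds). Time passes only in rows, so rows that do not move let the fingers close. It gives the time, the measured TCP pose, the force and the opening at its end, in the units of the state.
- ctrl.get_obs(): the state, without advancing time (a new reading comes with each control period).
- imaging.grab_frame(name): name is "scene" or "side" or "wrist"; returns a dict with "pixels" (400x640x3 uint8, red, green, blue), "fx", "fy", "cx", "cy" (pixels), "distortion" ([k1, k2, p1, p2, k3] as OpenCV has them; the pictures are not rectified), "R" (3x3) and "t" (3): a world point X has camera coordinates R X + t; the wrist camera has in their place "hand_eye" (4x4, takes a point from camera to tool coordinates, whose origin is the TCP and whose axes are the flange's). Camera axes: x right, y down, z forward; pixel columns grow to the right and rows downward; lengths in m; the calibration is good to about 2 mm. A picture is of the moment at which its call begins: read the wrist's pose just before it. There is no depth.
- ctrl.hand_in(): hands the job in, once; it reports no verdict.
The state is a dict: "clock": time; "joints": joint angles; "joint_velocities": joint speeds; "effort": joint torques, N m; "ee_pos": TCP position; "eef_rot": TCP orientation; "wrist_force": force on the tool from outside, world axes, zero at the start; "wrist_torque": the same for the moment, N m; "gripper_width": finger opening in m.
Only numpy, scipy, OpenCV 4.12 (cv2) and the standard library are available. Lean on these libraries where they do the work, as an engineer would, in place of code of your own. Each camera call takes 0.05 s, during which the arm holds its last target.

## Working session

There is one attempt and no reset: what is moved stays moved. The work goes in short steps, Python scripts to look and compute and a tool call to move; the robot and the scene stay as the last step left them, time stands still between calls to the robot, and variables do not carry over. Pictures are saved under pics/ and viewed, and the job is handed in when it is done.

Besides the shell and the picture viewer there is one more tool, called after ">>>" as name(argument=value, ...), one argument or row to a line, values as JSON. carry_out: Moves the arm, as the interface text tells. Its arguments: {"type":"object","properties":{"commands":{"type":"array"},"force":{"type":"number"}},"required":["commands"]}

```bash
mkdir -p pics; ls; python3 - <<'E'
from station import ctrl, imaging
import cv2, numpy as np
o=ctrl.get_obs()
for k,v in o.items(): print(k,np.round(v,4).tolist())
for n in ["scene","side","wrist"]:
    f=imaging.grab_frame(n)
    cv2.imwrite(f"pics/{n}0.png",f["pixels"][:,:,::-1])
    print(n,{k:np.round(v,4).tolist() for k,v in f.items() if k!="pixels"})
E
```

```text
pics
clock 0.0
joints [-78.7475, 17.9575, 85.8533, 0.0001, 76.2578, -12.8006]
joint_velocities [-0.1567, -0.0194, -0.0312, -0.0281, 0.0382, -0.05]
effort [0.0004, -41.2268, -25.9742, -0.0001, 0.0041, 0.0]
ee_pos [0.2139, -0.4792, 0.2558]
eef_rot [[0.9132, 0.4076, -0.0002], [0.4076, -0.9132, 0.0012], [0.0003, -0.0012, -1.0]]
wrist_force [-0.5007, -0.1271, -0.817]
wrist_torque [0.0014, 0.0179, -0.0092]
gripper_width 0.0858
scene {'fx': 379.8596, 'fy': 379.8596, 'cx': 318.2488, 'cy': 196.6882, 'distortion': [-0.0692, 0.0, 0.0, 0.0, 0.0], 'R': [[0.7575, 0.6528, -0.0074], [0.3895, -0.461, -0.7973], [-0.5239, 0.6011, -0.6035]], 't': [-0.453, -0.126, 1.4939]}
side {'fx': 504.5452, 'fy': 504.5452, 'cx': 314.8249, 'cy': 204.4228, 'distortion': [0.015, 0.0, 0.0, 0.0, 0.0], 'R': [[-0.9682, -0.25, 0.0063], [-0.1572, 0.589, -0.7927], [0.1945, -0.7685, -0.6095]], 't': [0.5685, 0.1232, 1.2349]}
wrist {'fx': 334.8423, 'fy': 334.8423, 'cx': 321.1534, 'cy': 195.2656, 'distortion': [0.0009, 0.0, 0.0, 0.0, 0.0], 'hand_eye': [[-0.0004, -0.9658, -0.2592, 0.0654], [1.0, -0.0004, -0.0002, -0.0], [0.0001, -0.2592, 0.9658, -0.1162], [0.0, 0.0, 0.0, 1.0]]}
```

View pics/scene0.png

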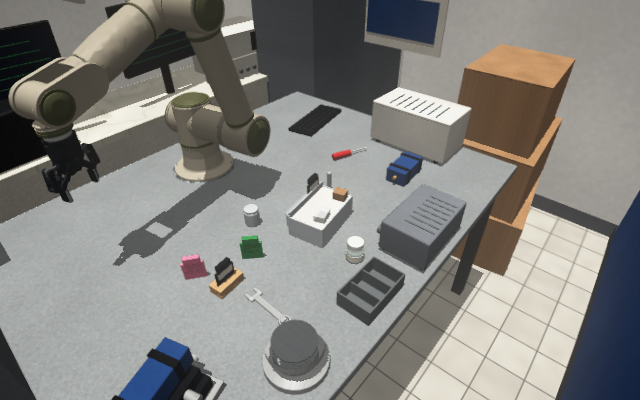

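View pics/side0.png

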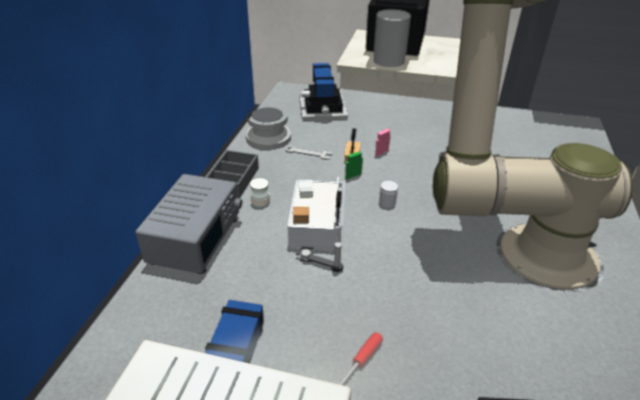

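View pics/wrist0.png

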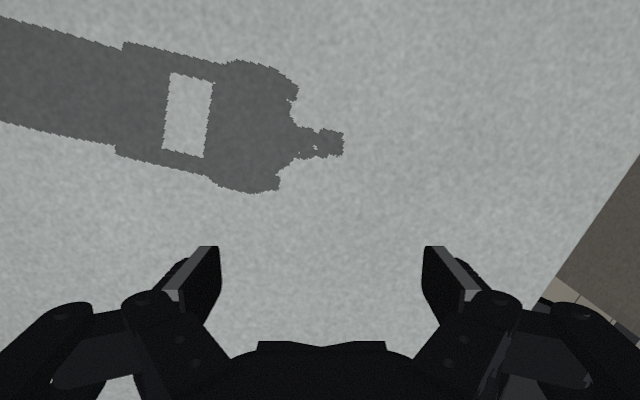

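Scene shows the rack near (320,213), its post near (329,180), the fitted holder near (313,183), the black holder in its stand at (226,275), and the green (251,246) and pink (193,266) look-alikes. I'll zoom in next.

```bash
cat > h.py <<'E'
import numpy as np, cv2
from station import ctrl, imaging
def K(f): return np.array([[f['fx'],0,f['cx']],[0,f['fy'],f['cy']],[0,0,1.]])
def ext(f,o=None):
    if 'R' in f: return np.array(f['R']),np.array(f['t'])
    o=o or ctrl.get_obs()
    H=np.array(f['hand_eye']); Rt=np.array(o['eef_rot']); p=np.array(o['ee_pos'])
    Rc=Rt@H[:3,:3]; c=Rt@H[:3,3]+p
    return Rc.T,-Rc.T@c
def proj(f,X,E=None):
    R,t=E or ext(f)
    return cv2.projectPoints(np.atleast_2d(np.array(X,float)),cv2.Rodrigues(R)[0],t,K(f),np.array(f['distortion']))[0][:,0]
def onz(f,uv,z,E=None):
    R,t=E or ext(f)
    n=cv2.undistortPoints(np.array(uv,float).reshape(-1,1,2),K(f),np.array(f['distortion']))[:,0]
    c=-R.T@t
    d=np.c_[n,np.ones(len(n))]@R
    return c+d*((z-c[2])/d[:,2])[:,None]
def crop(f,name,u0,v0,w,h,s):
    im=f['pixels'][v0:v0+h,u0:u0+w,::-1]
    cv2.imwrite(f'pics/{name}.png',cv2.resize(im,None,fx=s,fy=s,interpolation=cv2.INTER_CUBIC))
E
python3 - <<'E'
from h import *
f=imaging.grab_frame('scene'); crop(f,'s_a',170,160,200,150,4)
g=imaging.grab_frame('side'); crop(g,'d_a',230,110,180,170,3.5)
E
```

```text
(no output)
```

View pics/s_a.png

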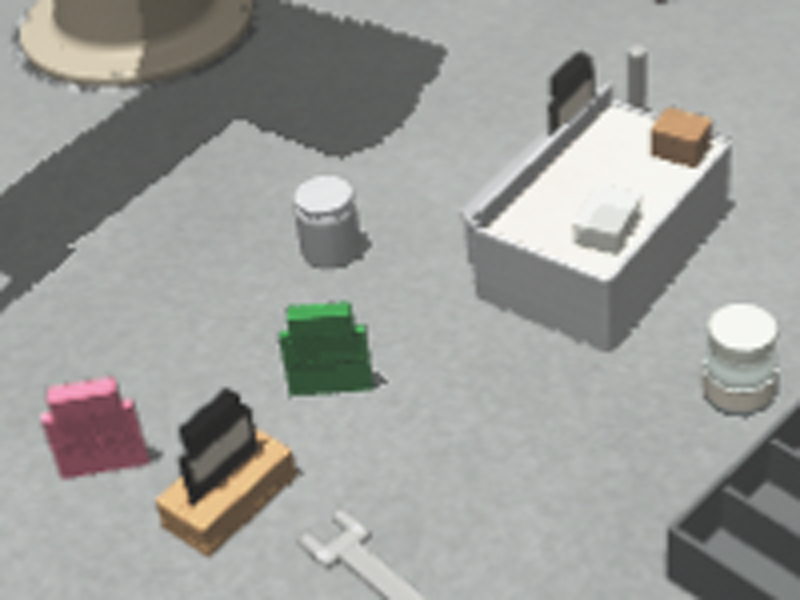

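View pics/d_a.png

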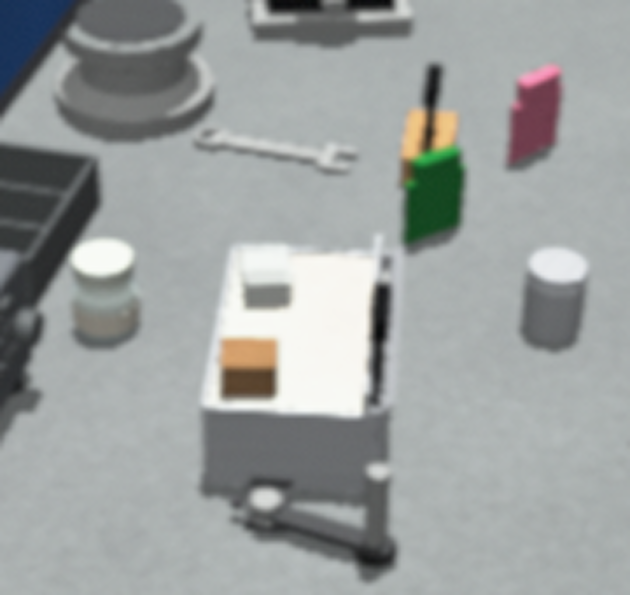

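```bash
python3 - <<'E'
from h import *
f=imaging.grab_frame('scene'); g=imaging.grab_frame('side')
S=lambda p:[(x/4+170-.4,y/4+160-.4) for x,y in p]
D=lambda p:[(x/3.5+230-.4,y/3.5+110-.4) for x,y in p]
print('S rear -y,rear +y z70',onz(f,S([(610,282),(730,150)]),.07).round(4))
print('S bottom rear-y, front -y',onz(f,S([(610,348),(478,297)]),0).round(4))
print('D rear+y,front+y,rear-y z70',onz(g,D([(205,408),(392,408),(232,248)]),.07).round(4))
print('post top S,D',onz(f,S([(637,50)]),.081).round(4),onz(g,D([(378,470)]),.081).round(4))
print('hinge D z20?',onz(g,D([(265,497)]),.02).round(4))
print('stand top S z28',onz(f,S([(160,508),(208,538),(294,455),(262,432)]),.028).round(4))
print('stand top D z28',onz(g,D([(406,112),(457,112)]),.028).round(4))
print('holder head S z.088',onz(f,S([(185,432),(235,393)]),.088).round(4),'D',onz(g,D([(433,67)]),.088).round(4))
E
```

```text
S rear -y,rear +y z70 [[ 0.6543 -0.0477  0.07  ]
 [ 0.6265  0.1321  0.07  ]]
S bottom rear-y, front -y [[ 0.6513 -0.0443  0.    ]
 [ 0.5377 -0.0678  0.    ]]
D rear+y,front+y,rear-y z70 [[ 0.6177  0.1383  0.07  ]
 [ 0.4943  0.1054  0.07  ]
 [ 0.6532 -0.05    0.07  ]]
post top S,D [[0.4894 0.1825 0.081 ]] [[0.4876 0.1816 0.081 ]]
hinge D z20? [[0.5691 0.1617 0.02  ]]
stand top S z28 [[ 0.5435 -0.3664  0.028 ]
 [ 0.5865 -0.361   0.028 ]
 [ 0.5747 -0.2797  0.028 ]
 [ 0.5424 -0.2805  0.028 ]]
stand top D z28 [[ 0.5783 -0.3561  0.028 ]
 [ 0.5335 -0.3681  0.028 ]]
holder head S z.088 [[ 0.555  -0.3419  0.088 ]
 [ 0.5523 -0.3     0.088 ]] D [[ 0.5529 -0.3371  0.088 ]]
```

>>> carry_out(
  commands=[
    {"tx": 1.97,"ty": 3.39,"tz": 0.3,"az": 5.1},
    {"tx": 1.97,"ty": 3.39,"tz": 0.3,"az": 5.1},
    {"tx": 1.97,"ty": 3.39,"tz": 0.3,"az": 5.1},
    {"tx": 1.97,"ty": 3.39,"tz": 0.3,"az": 5.1},
    {"tx": 1.97,"ty": 3.39,"tz": 0.3,"az": 5.1},
  ],
)

```text
validation failed for argument at $.co...
```

>>> carry_out(
  commands=[
    {"tx": 1.97,"ty": 3.39,"tz": 0.3,"az": 5.1},
    {"tx": 1.97,"ty": 3.39,"tz": 0.3,"az": 5.1},
    {"tx": 1.97,"ty": 3.39,"tz": 0.3,"az": 5.1},
    {"tx": 1.97,"ty": 3.39,"tz": 0.3,"az": 5.1},
    {"tx": 1.97,"ty": 3.39,"tz": 0.3,"az": 5.1},
  ],
)

```text
validation failed for argument at $.co...
```

>>> carry_out(
  commands=[
    {"tx": 1.97,"ty": 3.39,"tz": 0.3,"az": 5.1},
    {"tx": 1.97,"ty": 3.39,"tz": 0.3,"az": 5.1},
    {"tx": 1.97,"ty": 3.39,"tz": 0.3,"az": 5.1},
    {"tx": 1.97,"ty": 3.39,"tz": 0.3,"az": 5.1},
    {"tx": 1.97,"ty": 3.39,"tz": 0.3,"az": 5.1,"gripper": 1},
  ],
)

```text
validation failed for argument at $.co...
```

```bash
python3 - <<'E'
from h import *
o=ctrl.get_obs(); print(np.round(o['ee_pos'],4),np.round(o['eef_rot'],3).tolist(),o['clock'])
f=imaging.grab_frame('wrist'); cv2.imwrite('pics/w1.png',f['pixels'][:,:,::-1])
E
```

```text
[ 0.214  -0.4794  0.2562] [[0.913, 0.408, -0.0], [0.408, -0.913, 0.0], [0.0, -0.0, -1.0]] 0.35
```

View pics/w1.png

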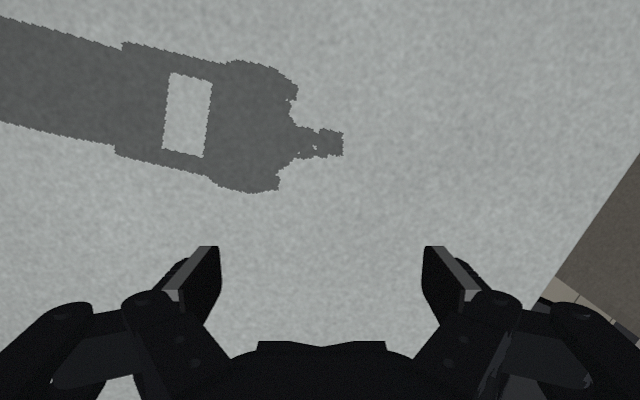

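The calls were refused and the arm hasn't moved. I'll try again with every key filled in.

>>> carry_out(
  commands=[
    {"tx": 1.97,"ty": 3.39,"tz": 0.3,"ax": 0,"ay": 0,"az": 5.1,"gripper": 0},
    {"tx": 1.97,"ty": 3.39,"tz": 0.3,"ax": 0,"ay": 0,"az": 5.1,"gripper": 0},
    {"tx": 1.97,"ty": 3.39,"tz": 0.3,"ax": 0,"ay": 0,"az": 5.1,"gripper": 0},
    {"tx": 1.97,"ty": 3.39,"tz": 0.3,"ax": 0,"ay": 0,"az": 5.1,"gripper": 0},
    {"tx": 1.97,"ty": 3.39,"tz": 0.3,"ax": 0,"ay": 0,"az": 5.1,"gripper": 0},
  ],
)

```text
clock: 0.82
ee_pos: [0.3129, -0.3082, 0.2715]
eef_rot: [[0.646, 0.763, 0.0], [0.763, -0.646, -0.0], [0.0, 0.0, -1.0]]
wrist_force: [0.6, -1.0, -0.6]
gripper_width: 0.0856
```

>>> carry_out(
  commands=[
    {"tx": 1.97,"ty": 3.39,"tz": 0.3,"ax": 0,"ay": 0,"az": 5.1,"gripper": 0},
    {"tx": 1.97,"ty": 3.39,"tz": 0.3,"ax": 0,"ay": 0,"az": 5.1,"gripper": 0},
    {"tx": 1.97,"ty": 3.39,"tz": 0.3,"ax": 0,"ay": 0,"az": 5.1,"gripper": 0},
    {"tx": 1.97,"ty": 3.39,"tz": 0.3,"ax": 0,"ay": 0,"az": 5.1,"gripper": 0},
    {"tx": 1.97,"ty": 3.39,"tz": 0.3,"ax": 0,"ay": 0,"az": 5.1,"gripper": 0},
  ],
)

```text
clock: 1.23
ee_pos: [0.4115, -0.1385, 0.2867]
eef_rot: [[0.254, 0.967, 0.001], [0.967, -0.254, -0.0], [-0.0, 0.001, -1.0]]
wrist_force: [-0.0, -1.5, -0.8]
gripper_width: 0.0855
```

>>> carry_out(
  commands=[
    {"tx": 1.97,"ty": 3.39,"tz": 0.3,"ax": 0,"ay": 0,"az": 5.1,"gripper": 1},
    {"tx": 1.97,"ty": 3.39,"tz": 0.3,"ax": 0,"ay": 0,"az": 5.1,"gripper": 1},
    {"tx": 1.97,"ty": 3.39,"tz": 0.3,"ax": 0,"ay": 0,"az": 5.1,"gripper": 1},
    {"tx": 1.97,"ty": 3.39,"tz": 0.3,"ax": 0,"ay": 0,"az": 5.1,"gripper": 1},
    {"tx": 1.97,"ty": 3.39,"tz": 0.3,"ax": 0,"ay": 0,"az": 5.1,"gripper": 1},
  ],
)

```text
clock: 1.65
ee_pos: [0.5101, 0.0311, 0.3015]
eef_rot: [[-0.188, 0.982, 0.0], [0.982, 0.188, -0.0], [-0.0, 0.0, -1.0]]
wrist_force: [0.5, -2.0, 0.7]
gripper_width: 0.0253
```

```bash
python3 - <<'E'
from h import *
o=ctrl.get_obs(); print(np.round(o['ee_pos'],4),np.round(o['eef_rot'],3).tolist(),o['clock'])
f=imaging.grab_frame('wrist'); cv2.imwrite('pics/w2.png',f['pixels'][:,:,::-1])
E
```

```text
[0.5101 0.0311 0.3015] [[-0.188, 0.982, 0.0], [0.982, 0.188, -0.0], [-0.0, 0.0, -1.0]] 1.65
```

View pics/w2.png

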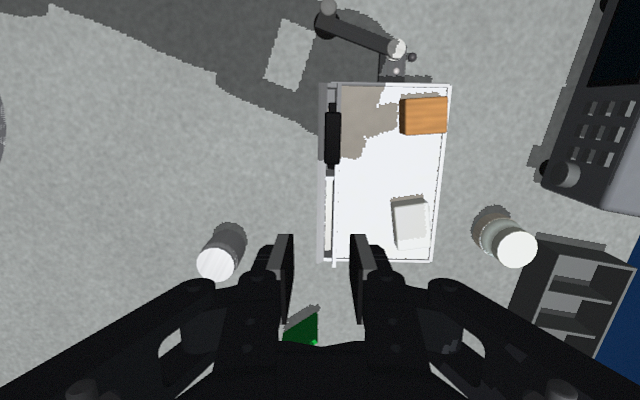

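The wrist view shows the whole rack with back corners at (450,85) and (432,263). The hinge is at (397,48), the post at (328,8), and the fitted holder's head at (333,135). The empty channel runs along x≈328, rows 175-262.

```bash
python3 - <<'E'
from h import *
f=imaging.grab_frame('wrist'); crop(f,'w2a',300,0,170,140,4.5); crop(f,'w2b',300,140,170,140,4.5)
E
```

```text
(no output)
```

View pics/w2a.png

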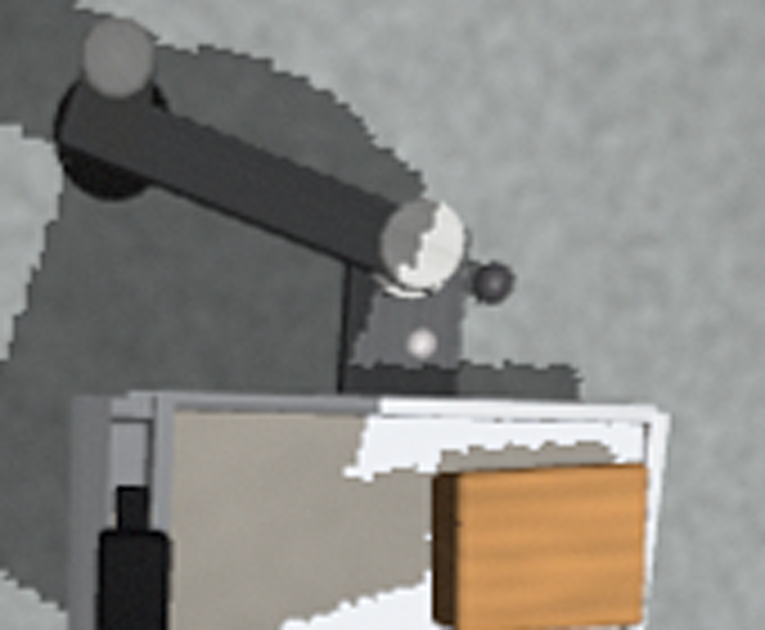

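View pics/w2b.png

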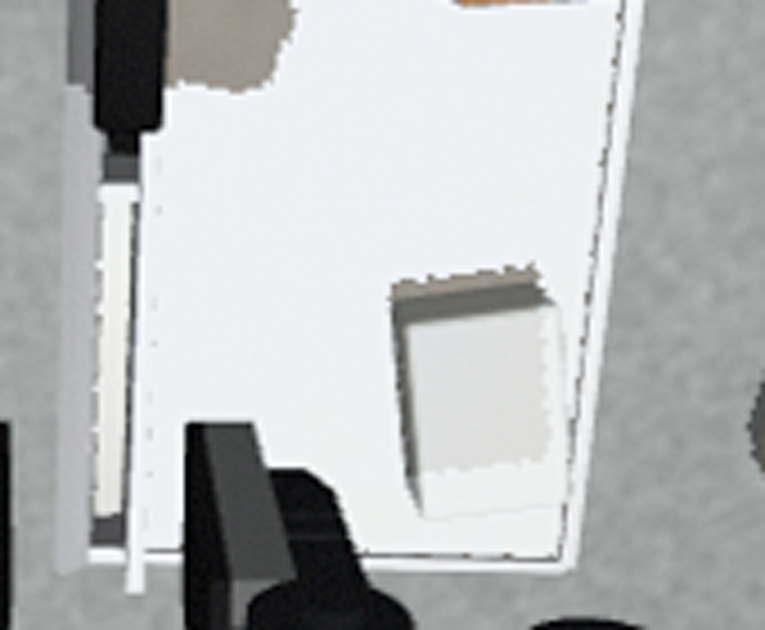

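```bash
python3 - <<'E'
from h import *
f=imaging.grab_frame('wrist');E=ext(f)
A=lambda p:[((x+.5)/4.5-.5+300,(y+.5)/4.5-.5) for x,y in p]
B=lambda p:[((x+.5)/4.5-.5+300,(y+.5)/4.5-.5+140) for x,y in p]
def ang(p,q): d=q-p; return np.linalg.norm(d),np.degrees(np.arctan2(d[1],d[0]))
r=onz(f,A([(668,408)])+B([(570,570)]),.07,E); print('rear +y,-y',r.round(4),ang(r[1],r[0]))
b=onz(f,B([(117,185),(109,515)]),.061,E); print('bar ends',b.round(4),ang(b[1],b[0]),b.mean(0).round(4))
u=onz(f,A([(165,395)])+B([(135,592)]),.09,E); print('upstand top ends',u.round(4),ang(u[1],u[0]))
p=onz(f,A([(118,58)]),.081,E); print('post',p.round(4))
for z in (.018,.025,.03): print('hinge',onz(f,A([(424,245)]),z,E).round(4))
h=onz(f,A([(135,530)])+B([(128,132)]),.133,E); print('fitted head',h.round(4),ang(h[1],h[0]))
E
```

```text
rear +y,-y [[ 0.6184  0.133   0.07  ]
 [ 0.6483 -0.0562  0.07  ]] (np.float64(0.19149106657843226), np.float64(98.97478657220412))
bar ends [[ 0.5172  0.0184  0.061 ]
 [ 0.5317 -0.0672  0.061 ]] (np.float64(0.08680062969327185), np.float64(99.60085681268725)) [ 0.5245 -0.0244  0.061 ]
upstand top ends [[ 0.5085  0.1138  0.09  ]
 [ 0.5388 -0.0725  0.09  ]] (np.float64(0.18878460761745136), np.float64(99.25099611899513))
post [[0.4866 0.176  0.081 ]]
hinge [[0.5666 0.1643 0.018 ]]
hinge [[0.5654 0.1631 0.025 ]]
hinge [[0.5645 0.1623 0.03  ]]
fitted head [[0.5063 0.0872 0.133 ]
 [0.5133 0.0445 0.133 ]] (np.float64(0.04326135117312139), np.float64(99.3621604775491))
```

>>> carry_out(
  commands=[
    {"tx": -0.68,"ty": 2.9,"tz": 0,"ax": 0,"ay": 0,"az": -4.7,"gripper": 1},
    {"tx": -0.68,"ty": 2.9,"tz": 0,"ax": 0,"ay": 0,"az": -4.7,"gripper": 1},
    {"tx": -0.68,"ty": 2.9,"tz": -2,"ax": 0,"ay": 0,"az": -4.7,"gripper": 1},
    {"tx": -0.68,"ty": 2.9,"tz": -2.5,"ax": 0,"ay": 0,"az": -4.7,"gripper": 1},
    {"tx": 0,"ty": 0,"tz": -4,"ax": 0,"ay": 0,"az": 0,"gripper": 1},
  ],
)

```text
clock: 2.22
ee_pos: [0.482, 0.1478, 0.2179]
eef_rot: [[0.147, 0.989, 0.006], [0.989, -0.147, 0.001], [0.002, 0.006, -1.0]]
wrist_force: [1.5, -0.8, -0.4]
gripper_width: 0.0006
```

>>> carry_out(
  commands=[
    {"tx": 0,"ty": 0,"tz": -3,"ax": 0,"ay": 0,"az": 0,"gripper": 1},
    {"tx": 0,"ty": 0,"tz": -3,"ax": 0,"ay": 0,"az": 0,"gripper": 1},
  ],
)

```text
clock: 2.38
ee_pos: [0.4816, 0.1444, 0.1549]
eef_rot: [[0.145, 0.989, -0.0], [0.989, -0.145, -0.0], [-0.0, -0.0, -1.0]]
wrist_force: [0.8, 0.6, 0.2]
gripper_width: -0.0001
```

```bash
python3 - <<'E'
from h import *
f=imaging.grab_frame('wrist'); cv2.imwrite('pics/w3.png',f['pixels'][:,:,::-1])
g=imaging.grab_frame('side'); crop(g,'d3',230,110,180,170,3.5)
E
```

```text
(no output)
```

View pics/w3.png

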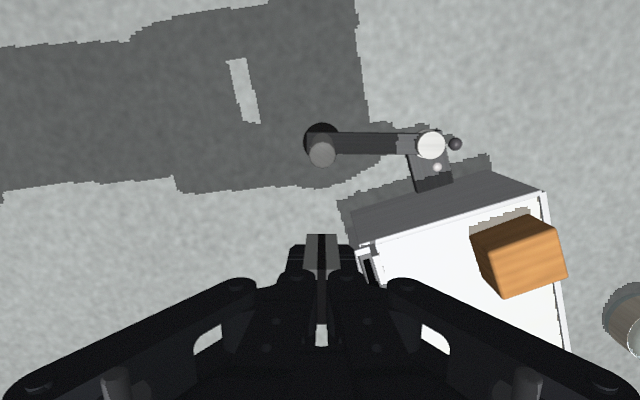

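View pics/d3.png

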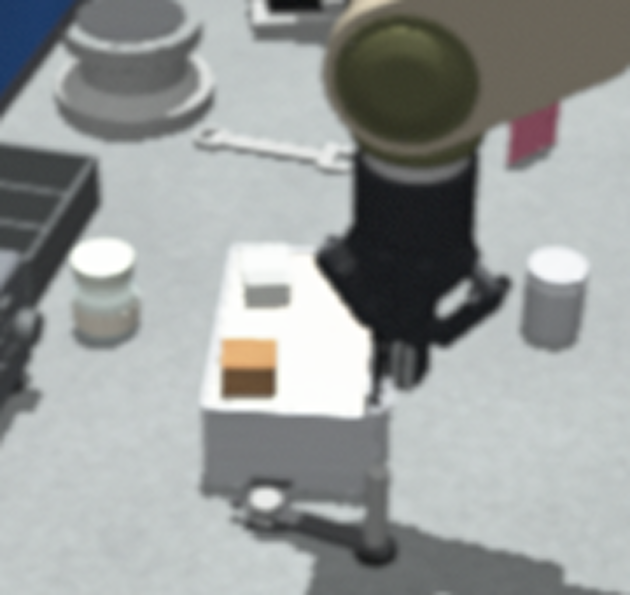

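The post top is at (321,155), directly ahead of the closed fingers, and the hinge is at (431,145).

```bash
python3 - <<'E'
from h import *
o=ctrl.get_obs(); f=imaging.grab_frame('wrist');E=ext(f,o)
print(np.round(o['ee_pos'],4))
print('post',onz(f,[(321,155)],.081,E).round(4)); print('hinge',[onz(f,[(431,145)],z,E).round(4) for z in(.02,.03)])
print('rack rear+y',onz(f,[(545,192)],.07,E).round(4))
print('postbase',onz(f,[(321,139)],.012,E).round(4))
E
```

```text
[0.48   0.144  0.1527]
post [[0.4848 0.1821 0.081 ]]
hinge [array([[0.5644, 0.1689, 0.02  ]]), array([[0.5614, 0.1705, 0.03  ]])]
rack rear+y [[0.6164 0.1383 0.07  ]]
postbase [[0.4846 0.1843 0.012 ]]
```

>>> carry_out(
  commands=[
    {"tx": 0,"ty": 0,"tz": -3,"ax": 0,"ay": 0,"az": 0,"gripper": 1},
    {"tx": 0,"ty": 0,"tz": -3,"ax": 0,"ay": 0,"az": 0,"gripper": 1},
    {"tx": 0,"ty": 0,"tz": -2.1,"ax": 0,"ay": 0,"az": 0,"gripper": 1},
    {"tx": 0,"ty": 0,"tz": 0,"ax": 0,"ay": 0,"az": 0,"gripper": 1},
  ],
)

```text
clock: 2.87
ee_pos: [0.4816, 0.1444, 0.0741]
eef_rot: [[0.145, 0.989, -0.003], [0.989, -0.145, -0.0], [-0.001, -0.003, -1.0]]
wrist_force: [-0.5, -0.0, 0.2]
gripper_width: 0.0001
```

```bash
python3 - <<'E'
from h import *
o=ctrl.get_obs();p=np.array(o['ee_pos']);print(p.round(4),np.degrees(np.arctan2(o['eef_rot'][1][0],o['eef_rot'][0][0])))
H=np.array([.566,.1655])
def pos(th,d=.0195):
    a=np.radians(189.2-th);b=np.radians(99.2-th)
    return H+.08*np.array([np.cos(a),np.sin(a)])-d*np.array([np.cos(b),np.sin(b)])
q=p[:2]
for th in [19.4]+list(np.arange(25,92,6)):
    n=pos(th);print(th,n.round(4),((n-q)*100).round(2));q=n
E
```

```text
[0.4816 0.1444 0.0741] 81.67912707043848
19.4 [0.4838 0.1605] [0.22 1.61]
25 [0.4837 0.1685] [-0.01  0.8 ]
31 [0.4845 0.1771] [0.08 0.86]
37 [0.4861 0.1856] [0.17 0.85]
43 [0.4887 0.1938] [0.25 0.82]
49 [0.4921 0.2017] [0.34 0.79]
55 [0.4962 0.2093] [0.42 0.75]
61 [0.5012 0.2163] [0.5  0.71]
67 [0.5069 0.2228] [0.57 0.65]
73 [0.5132 0.2287] [0.63 0.59]
79 [0.5201 0.2338] [0.69 0.52]
85 [0.5275 0.2383] [0.74 0.44]
91 [0.5353 0.2419] [0.78 0.36]
```

>>> carry_out(
  commands=[
    {"tx": 0.2,"ty": 1.6,"tz": 0,"ax": 0,"ay": 0,"az": -2,"gripper": 1},
    {"tx": 0,"ty": 0.8,"tz": 0,"ax": 0,"ay": 0,"az": -5.6,"gripper": 1},
    {"tx": 0.1,"ty": 0.86,"tz": 0,"ax": 0,"ay": 0,"az": -6,"gripper": 1},
    {"tx": 0.17,"ty": 0.85,"tz": 0,"ax": 0,"ay": 0,"az": -6,"gripper": 1},
    {"tx": 0.25,"ty": 0.82,"tz": 0,"ax": 0,"ay": 0,"az": -6,"gripper": 1},
  ],
)

```text
clock: 3.28
ee_pos: [0.4908, 0.1946, 0.0785]
eef_rot: [[0.562, 0.827, 0.004], [0.827, -0.562, 0.0], [0.002, 0.003, -1.0]]
wrist_force: [-0.7, -0.4, -1.1]
gripper_width: 0.0001
```

```bash
python3 - <<'E'
from h import *
o=ctrl.get_obs();print(np.round(o['ee_pos'],4),np.round(o['wrist_force'],2))
f=imaging.grab_frame('wrist'); cv2.imwrite('pics/w4.png',f['pixels'][:,:,::-1])
E
```

```text
[0.4908 0.1946 0.0785] [-0.73 -0.39 -1.11]
```

View pics/w4.png

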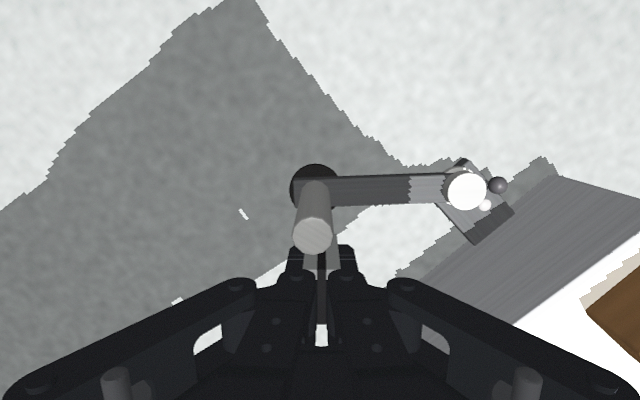

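The post at (313,235) is against the fingertips and the leg is following. I'll continue along the arc.

>>> carry_out(
  commands=[
    {"tx": 0.3,"ty": 0.78,"tz": -0.3,"ax": 0,"ay": 0,"az": -6,"gripper": 1},
    {"tx": 0.4,"ty": 0.75,"tz": 0,"ax": 0,"ay": 0,"az": -6,"gripper": 1},
    {"tx": 0.5,"ty": 0.71,"tz": 0,"ax": 0,"ay": 0,"az": -6,"gripper": 1},
    {"tx": 0.57,"ty": 0.65,"tz": 0,"ax": 0,"ay": 0,"az": -6,"gripper": 1},
  ],
)

```text
clock: 3.67
ee_pos: [0.5079, 0.2232, 0.0748]
eef_rot: [[0.848, 0.53, 0.001], [0.53, -0.848, 0.0], [0.001, 0.001, -1.0]]
wrist_force: [-3.3, -1.1, 1.3]
gripper_width: 0.0002
```

>>> carry_out(
  commands=[
    {"tx": 0.63,"ty": 0.59,"tz": 0,"ax": 0,"ay": 0,"az": -6,"gripper": 1},
    {"tx": 0.69,"ty": 0.52,"tz": 0,"ax": 0,"ay": 0,"az": -6,"gripper": 1},
    {"tx": 0,"ty": 0,"tz": 0,"ax": 0,"ay": 0,"az": 0,"gripper": 1},
  ],
)

```text
clock: 3.92
ee_pos: [0.5223, 0.2347, 0.0749]
eef_rot: [[0.939, 0.343, 0.004], [0.343, -0.939, 0.001], [0.004, 0.001, -1.0]]
wrist_force: [0.4, -0.2, -0.2]
gripper_width: 0.0002
```

```bash
python3 - <<'E'
from h import *
o=ctrl.get_obs();print(np.round(o['ee_pos'],4),np.round(o['wrist_force'],2))
f=imaging.grab_frame('wrist'); cv2.imwrite('pics/w5.png',f['pixels'][:,:,::-1])
E
```

```text
[0.5223 0.2347 0.0749] [ 0.36 -0.2  -0.25]
```

View pics/w5.png

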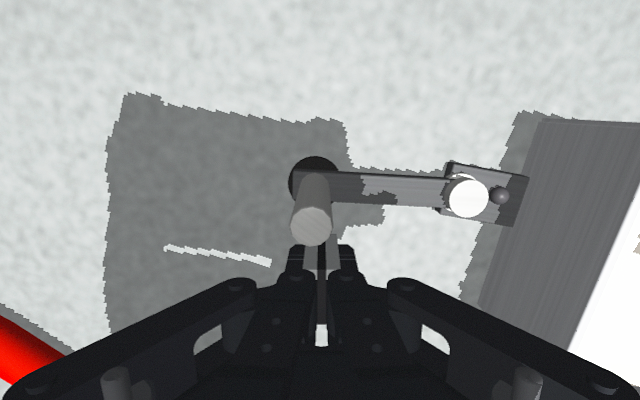

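```bash
python3 - <<'E'
from h import *
o=ctrl.get_obs();f=imaging.grab_frame('wrist');E=ext(f,o)
P=onz(f,[(311,226)],.081,E)[0]; B=onz(f,[(313,177)],.012,E)[0]
for z in(.02,.025):
    H=onz(f,[(467,198)],z,E)[0]
    for q in(P,B):
        d=q-H; print(q.round(4),H.round(4),np.linalg.norm(d[:2]).round(4),'theta',189.2-np.degrees(np.arctan2(d[1],d[0])))
# rack side wall line (top edge z .07?) 
r=onz(f,[(545,120),(480,305)],0.0,E);print(r.round(4))
E
```

```text
[0.5437 0.2463 0.081 ] [0.5655 0.1683 0.02  ] 0.081 theta 83.54279597204746
[0.5463 0.2482 0.012 ] [0.5655 0.1683 0.02  ] 0.0822 theta 85.63264597080882
[0.5437 0.2463 0.081 ] [0.566  0.1709 0.025 ] 0.0786 theta 82.68319680011432
[0.5463 0.2482 0.012 ] [0.566  0.1709 0.025 ] 0.0798 theta 84.84785379712723
[[0.6191 0.1376 0.    ]
 [0.5021 0.1177 0.    ]]
```

>>> carry_out(
  commands=[
    {"tx": 0.36,"ty": 0.2,"tz": 0,"ax": 0,"ay": 0,"az": -3,"gripper": 1},
    {"tx": 0.37,"ty": 0.19,"tz": 0,"ax": 0,"ay": 0,"az": -3,"gripper": 1},
    {"tx": 0,"ty": 0,"tz": 0,"ax": 0,"ay": 0,"az": 0,"gripper": 1},
  ],
)

```text
clock: 4.27
ee_pos: [0.5282, 0.238, 0.0734]
eef_rot: [[0.969, 0.246, 0.002], [0.246, -0.969, 0.0], [0.002, 0.0, -1.0]]
wrist_force: [0.8, -0.4, -0.4]
gripper_width: -0.0003
```

```bash
python3 - <<'E'
from h import *
o=ctrl.get_obs();print(np.round(o['ee_pos'],4),np.round(o['wrist_force'],2),np.degrees(np.arctan2(o['eef_rot'][1][0],o['eef_rot'][0][0])))
f=imaging.grab_frame('wrist'); cv2.imwrite('pics/w6.png',f['pixels'][:,:,::-1])
E
```

```text
[0.5282 0.238  0.0734] [ 0.83 -0.42 -0.39] 14.232179426240918
```

View pics/w6.png

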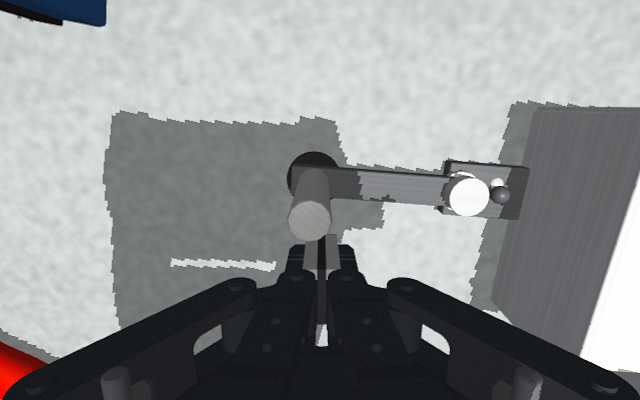

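```bash
python3 - <<'E'
from h import *
o=ctrl.get_obs();f=imaging.grab_frame('wrist');E=ext(f,o)
crop(f,'w6a',270,130,270,120,2.9)
P=onz(f,[(310,221)],.081,E)[0]; H=onz(f,[(467,196)],.02,E)[0]; d=P-H
print(P,H,189.2-np.degrees(np.arctan2(d[1],d[0])))
for a,b in (((345,169),(440,173)),((350,200),(437,204))):
    r=onz(f,[a,b],.016,E);d=r[0]-r[1];print('leg edge',189.2-np.degrees(np.arctan2(d[1],d[0])))
o=o['ee_pos'];print((P-o).round(4))
E
```

```text
[0.55328228 0.24834402 0.081     ] [0.56578532 0.16875099 0.02      ] 90.27252327895036
leg edge 87.3108796128059
leg edge 87.59769635870464
[0.0254 0.0104 0.0079]
```

View pics/w6a.png

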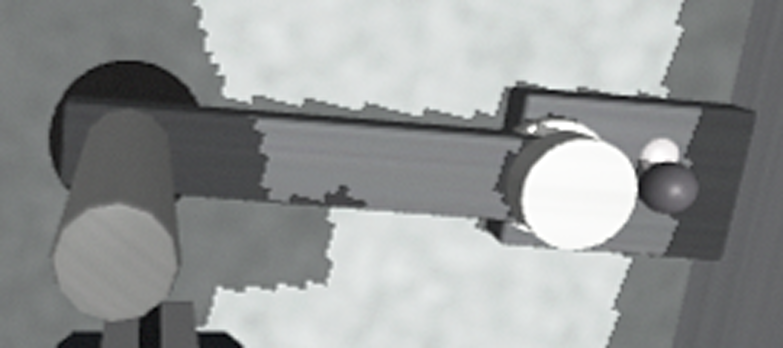

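The leg is parallel to its bracket edges and square to the side wall, about 88-90°, and the post jumped ahead of the fingers, so it has snapped home. Next I'll go to the stand.

>>> carry_out(
  commands=[
    {"tx": -1,"ty": -0.4,"tz": 0,"ax": 0,"ay": 0,"az": 0,"gripper": 1},
    {"tx": 0,"ty": 0,"tz": 4,"ax": 0,"ay": 0,"az": 0,"gripper": 1},
    {"tx": 0,"ty": 0,"tz": 4,"ax": 0,"ay": 0,"az": 0,"gripper": 1},
    {"tx": 0,"ty": 0,"tz": 4,"ax": 0,"ay": 0,"az": 6,"gripper": 1},
    {"tx": 0,"ty": 0,"tz": 4,"ax": 0,"ay": 0,"az": 7,"gripper": 1},
  ],
)

```text
clock: 4.78
ee_pos: [0.5169, 0.2339, 0.2346]
eef_rot: [[0.886, 0.463, 0.0], [0.463, -0.886, -0.0], [0.0, 0.0, -1.0]]
wrist_force: [1.0, -0.1, 0.9]
gripper_width: 0.0001
```

>>> carry_out(
  commands=[
    {"tx": 0,"ty": -3.5,"tz": 2,"ax": 0,"ay": 0,"az": 6.5,"gripper": 0.3},
    {"tx": 0.2,"ty": -4,"tz": 0,"ax": 0,"ay": 0,"az": 6.5,"gripper": 0.3},
    {"tx": 0.2,"ty": -4,"tz": 0,"ax": 0,"ay": 0,"az": 6.5,"gripper": 0.3},
    {"tx": 0.2,"ty": -4,"tz": 0,"ax": 0,"ay": 0,"az": 6.5,"gripper": 0.3},
    {"tx": 0.2,"ty": -4,"tz": 0,"ax": 0,"ay": 0,"az": 6.5,"gripper": 0.3},
  ],
)

```text
clock: 5.2
ee_pos: [0.5249, 0.0426, 0.2528]
eef_rot: [[0.51, 0.86, 0.001], [0.86, -0.51, -0.0], [0.0, 0.001, -1.0]]
wrist_force: [0.1, 0.1, -0.2]
gripper_width: 0.0594
```

>>> carry_out(
  commands=[
    {"tx": 0.2,"ty": -4,"tz": 0,"ax": 0,"ay": 0,"az": 6.5,"gripper": 0.3},
    {"tx": 0.2,"ty": -4,"tz": 0,"ax": 0,"ay": 0,"az": 6.5,"gripper": 0.3},
    {"tx": 0.2,"ty": -4,"tz": 0,"ax": 0,"ay": 0,"az": 6.5,"gripper": 0.3},
    {"tx": 0.2,"ty": -4,"tz": 0,"ax": 0,"ay": 0,"az": 6.5,"gripper": 0.3},
    {"tx": 0.2,"ty": -4,"tz": 0,"ax": 0,"ay": 0,"az": 6.5,"gripper": 0.3},
  ],
)

```text
clock: 5.62
ee_pos: [0.5348, -0.1549, 0.2527]
eef_rot: [[-0.024, 1.0, 0.0], [1.0, 0.024, -0.0], [-0.0, 0.0, -1.0]]
wrist_force: [0.5, 1.3, 0.5]
gripper_width: 0.0599
```

>>> carry_out(
  commands=[
    {"tx": 0.5,"ty": -4,"tz": 0,"ax": 0,"ay": 0,"az": 2,"gripper": 0.3},
    {"tx": 0.5,"ty": -4,"tz": 0,"ax": 0,"ay": 0,"az": 0,"gripper": 0.3},
    {"tx": 0.5,"ty": -4,"tz": 0,"ax": 0,"ay": 0,"az": 0,"gripper": 0.3},
    {"tx": 0.5,"ty": -4,"tz": -1,"ax": 0,"ay": 0,"az": 0,"gripper": 0.3},
    {"tx": 0,"ty": -3,"tz": -1,"ax": 0,"ay": 0,"az": 0,"gripper": 0.3},
  ],
)

```text
clock: 6.03
ee_pos: [0.5551, -0.346, 0.2324]
eef_rot: [[-0.052, 0.999, 0.001], [0.999, 0.052, -0.001], [-0.001, 0.001, -1.0]]
wrist_force: [0.3, 0.5, 0.4]
gripper_width: 0.0598
```

```bash
python3 - <<'E'
from h import *
o=ctrl.get_obs();print(np.round(o['ee_pos'],4),np.round(o['joints'],1),np.degrees(np.arctan2(o['eef_rot'][1][0],o['eef_rot'][0][0])))
f=imaging.grab_frame('wrist'); cv2.imwrite('pics/w7.png',f['pixels'][:,:,::-1])
f=imaging.grab_frame('side'); crop(f,'d7',230,110,180,170,3.5)
E
```

```text
[ 0.5551 -0.346   0.2324] [-42.2  35.6  62.6  -0.   81.7 -45.2] 92.98723872870535
```

View pics/w7.png

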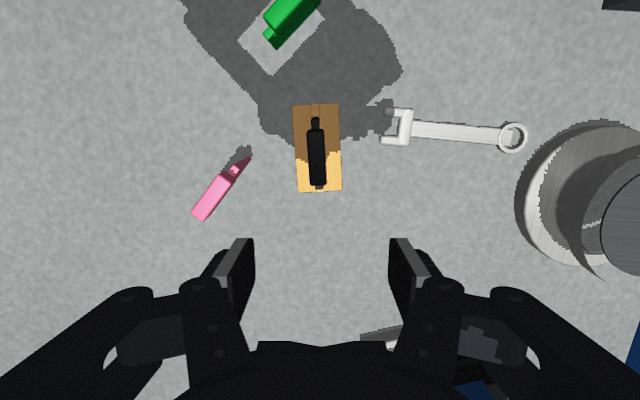

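View pics/d7.png

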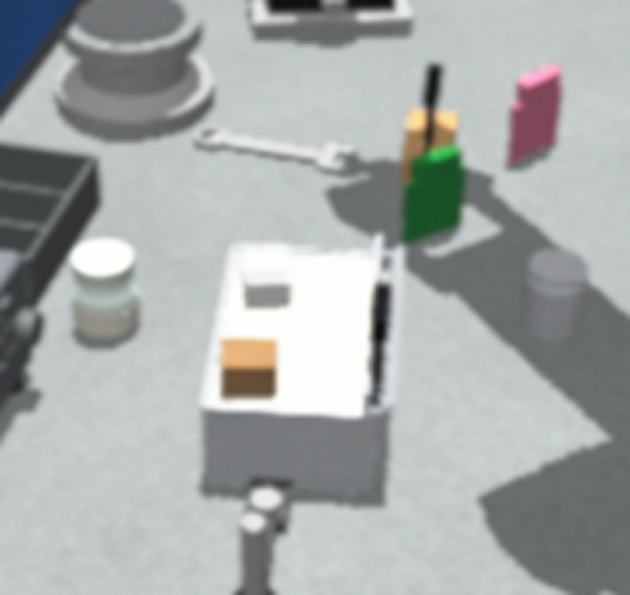

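The side view shows the leg pointing straight out, with the post at (302,260). In the wrist view the holder's head spans roughly (308-326, 130-186), inside the stand (293-342, 103-192).

```bash
python3 - <<'E'
from h import *
f=imaging.grab_frame('wrist'); crop(f,'w7a',280,90,80,115,5)
E
```

```text
(no output)
```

View pics/w7a.png

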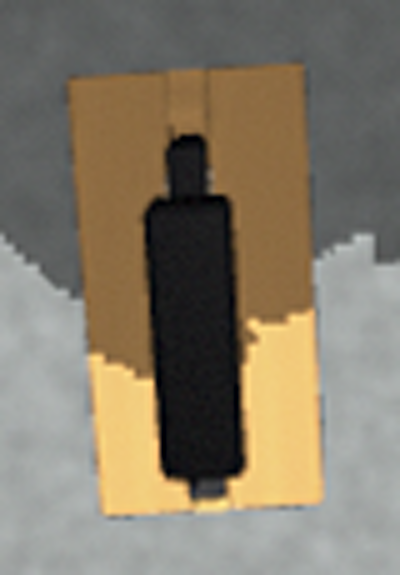

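```bash
python3 - <<'E'
from h import *
o=ctrl.get_obs();f=imaging.grab_frame('wrist');E=ext(f,o)
T=lambda p:[((x+.5)/5-.5+280,(y+.5)/5-.5+90) for x,y in p]
h=onz(f,T([(147,200),(231,197),(160,477),(243,474)]),.088,E)
s=onz(f,T([(68,80),(304,66),(105,515),(325,502)]),.028,E)
for n,r in(('head',h),('stand',s)):
    a,b=(r[0]+r[1])/2,(r[2]+r[3])/2; d=a-b
    print(n,r.round(4).tolist(),'mid',r.mean(0).round(4),'len',np.linalg.norm(d).round(4),'ang',np.degrees(np.arctan2(d[1],d[0])),'w',np.linalg.norm(r[0]-r[1]).round(4))
o=ctrl.get_obs();print(np.round(o['ee_pos'],4))
E
```

```text
head [[0.5424, -0.2972, 0.088], [0.5552, -0.2961, 0.088], [0.5462, -0.3403, 0.088], [0.5594, -0.3392, 0.088]] mid [ 0.5508 -0.3182  0.088 ] len 0.0433 ang 95.30290855388986 w 0.0128
stand [[0.525, -0.2803, 0.028], [0.5683, -0.2757, 0.028], [0.5346, -0.3627, 0.028], [0.5777, -0.3579, 0.028]] mid [ 0.5514 -0.3191  0.028 ] len 0.0828 ang 96.59742305398224 w 0.0435
[ 0.555  -0.3431  0.232 ]
```

>>> carry_out(
  commands=[
    {"tx": -0.4,"ty": 2.44,"tz": -1,"ax": 0,"ay": 0,"az": 3,"gripper": 0.55},
    {"tx": 0,"ty": 0,"tz": -3.5,"ax": 0,"ay": 0,"az": 0,"gripper": 0.55},
    {"tx": 0,"ty": 0,"tz": -2,"ax": 0,"ay": 0,"az": 0,"gripper": 0.55},
    {"tx": 0,"ty": 0,"tz": 0,"ax": 0,"ay": 0,"az": 0,"gripper": 0.55},
    {"tx": 0,"ty": 0,"tz": 0,"ax": 0,"ay": 0,"az": 0,"gripper": 0.55},
  ],
)

```text
clock: 6.65
ee_pos: [0.5517, -0.3174, 0.1682]
eef_rot: [[-0.105, 0.995, -0.0], [0.995, 0.105, 0.0], [0.0, -0.0, -1.0]]
wrist_force: [-0.5, -0.3, 0.1]
gripper_width: 0.0388
```

```bash
python3 - <<'E'
from h import *
o=ctrl.get_obs();print(np.round(o['ee_pos'],4),o['gripper_width'],np.degrees(np.arctan2(o['eef_rot'][1][0],o['eef_rot'][0][0])))
f=imaging.grab_frame('wrist'); cv2.imwrite('pics/w8.png',f['pixels'][:,:,::-1])
E
```

```text
[ 0.5517 -0.3174  0.1682] 0.03883334920026541 96.00139856859398
```

View pics/w8.png

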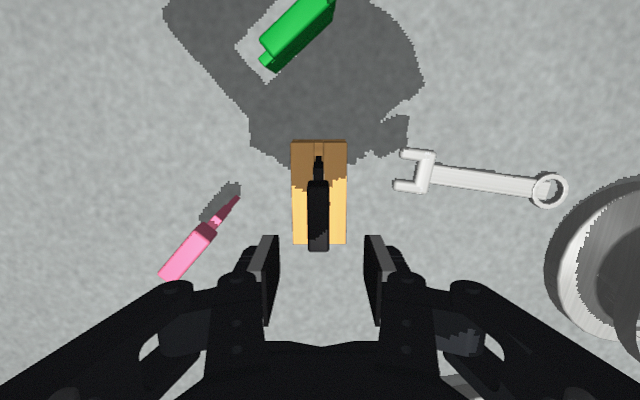

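The head is at (307-329, 181-250), between and ahead of the jaws. I'll recompute its position from this closer view.

```bash
python3 - <<'E'
from h import *
o=ctrl.get_obs();f=imaging.grab_frame('wrist');E=ext(f,o)
h=onz(f,[(307.5,181),(328,181),(308,250),(329,250)],.088,E);print(h.round(4).tolist(),h.mean(0).round(4))
s=onz(f,[(291,141),(346,140.5),(293,243),(346,242.5)],.028,E);print(s.mean(0).round(4))
a=(h[0]+h[1]-h[2]-h[3]);print(np.degrees(np.arctan2(a[1],a[0])));a=(s[0]+s[1]-s[2]-s[3]);print(np.degrees(np.arctan2(a[1],a[0])))
crop(f,'w8a',270,130,100,130,4.5)
E
```

```text
[[0.5418, -0.2978, 0.088], [0.5541, -0.2965, 0.088], [0.5463, -0.3427, 0.088], [0.5596, -0.3413, 0.088]] [ 0.5504 -0.3196  0.088 ]
[ 0.5509 -0.3209  0.028 ]
96.40563496388857
96.39690480999747
```

View pics/w8a.png

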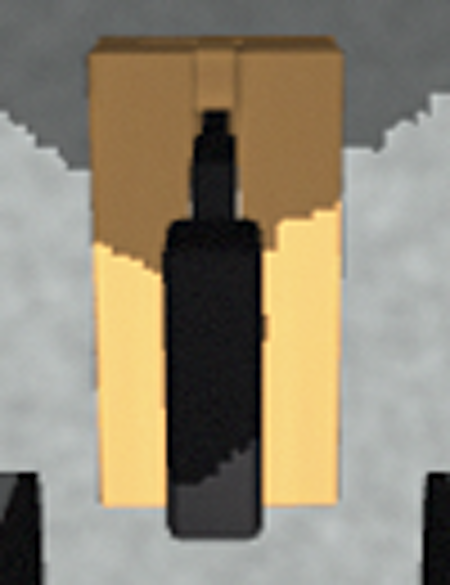

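>>> carry_out(
  commands=[
    {"tx": -0.1,"ty": -0.2,"tz": -3,"ax": 0,"ay": 0,"az": 0.4,"gripper": 0.55},
    {"tx": 0,"ty": 0,"tz": -3,"ax": 0,"ay": 0,"az": 0,"gripper": 0.55},
    {"tx": 0,"ty": 0,"tz": -2.3,"ax": 0,"ay": 0,"az": 0,"gripper": 0.55},
    {"tx": 0,"ty": 0,"tz": 0,"ax": 0,"ay": 0,"az": 0,"gripper": 0.55},
    {"tx": 0,"ty": 0,"tz": 0,"ax": 0,"ay": 0,"az": 0,"gripper": 0.55},
  ],
)

```text
clock: 7.17
ee_pos: [0.551, -0.3207, 0.0856]
eef_rot: [[-0.11, 0.994, 0.001], [0.994, 0.11, -0.001], [-0.001, 0.001, -1.0]]
wrist_force: [0.3, -0.3, 0.4]
gripper_width: 0.0383
```

```bash
python3 - <<'E'
from h import *
o=ctrl.get_obs();print(np.round(o['ee_pos'],4),np.round(o['wrist_force'],2))
f=imaging.grab_frame('wrist'); cv2.imwrite('pics/w9.png',f['pixels'][:,:,::-1])
E
```

```text
[ 0.551  -0.3207  0.0856] [ 0.33 -0.29  0.4 ]
```

View pics/w9.png

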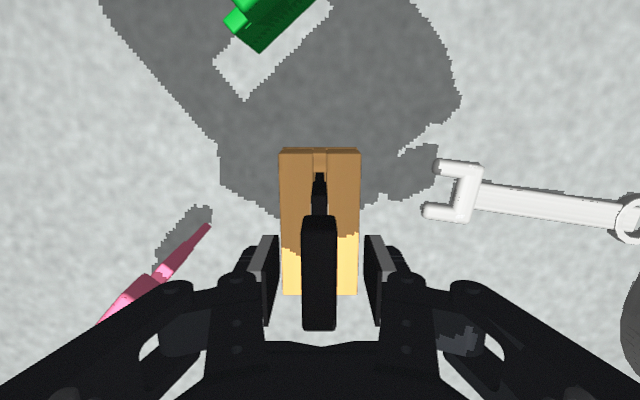

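The head at (302-336, 215-330) is centred between the jaws, so I'll close.

>>> carry_out(
  commands=[
    {"tx": 0,"ty": 0,"tz": -0.1,"ax": 0,"ay": 0,"az": 0,"gripper": 1},
    {"tx": 0,"ty": 0,"tz": 0,"ax": 0,"ay": 0,"az": 0,"gripper": 1},
    {"tx": 0,"ty": 0,"tz": 0,"ax": 0,"ay": 0,"az": 0,"gripper": 1},
    {"tx": 0,"ty": 0,"tz": 0,"ax": 0,"ay": 0,"az": 0,"gripper": 1},
    {"tx": 0,"ty": 0,"tz": 0,"ax": 0,"ay": 0,"az": 0,"gripper": 1},
  ],
  force=60,
)

```text
clock: 7.63
ee_pos: [0.551, -0.3211, 0.0854]
eef_rot: [[-0.109, 0.994, 0.002], [0.994, 0.109, -0.002], [-0.002, 0.002, -1.0]]
wrist_force: [-1.7, 0.4, 5.9]
gripper_width: 0.0128
```

>>> carry_out(
  commands=[
    {"tx": 0,"ty": 0,"tz": 1,"ax": 0,"ay": 0,"az": 0,"gripper": 1},
    {"tx": 0,"ty": 0,"tz": 2,"ax": 0,"ay": 0,"az": 0,"gripper": 1},
    {"tx": 0,"ty": 0,"tz": 3,"ax": 0,"ay": 0,"az": 0,"gripper": 1},
  ],
)

```text
clock: 7.88
ee_pos: [0.5498, -0.3198, 0.143]
eef_rot: [[-0.109, 0.994, -0.003], [0.994, 0.109, 0.003], [0.003, -0.003, -1.0]]
wrist_force: [-0.1, -0.1, -1.5]
gripper_width: 0.013
```

```bash
python3 - <<'E'
from h import *
o=ctrl.get_obs();print(np.round(o['ee_pos'],4),np.round(o['wrist_force'],2),o['gripper_width'])
f=imaging.grab_frame('wrist'); cv2.imwrite('pics/w10.png',f['pixels'][:,:,::-1])
f=imaging.grab_frame('scene'); crop(f,'s10',170,160,200,150,4)
E
```

```text
[ 0.5498 -0.3198  0.143 ] [-0.14 -0.11 -1.49] 0.013018046188275038
```

View pics/w10.png

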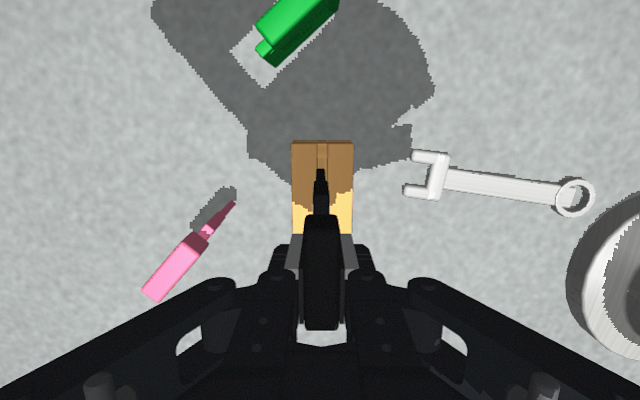

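View pics/s10.png

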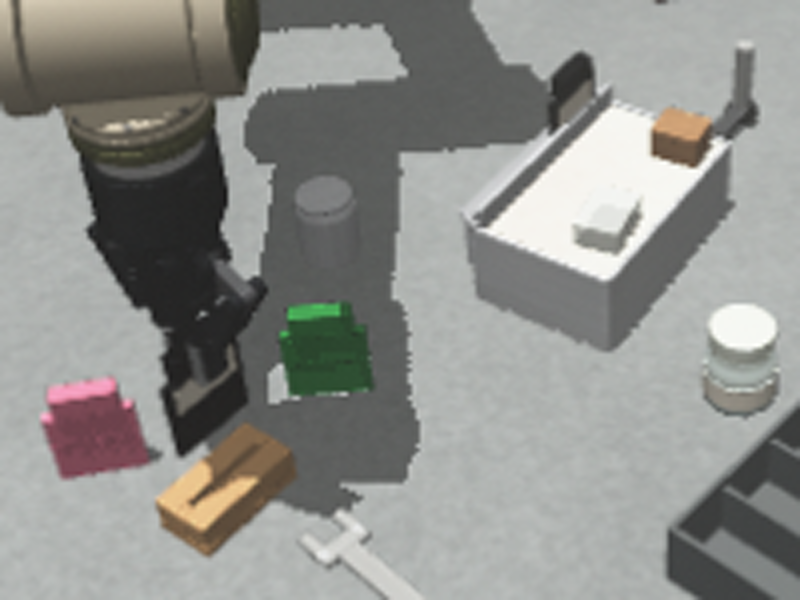

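The holder is held square in the jaws, the stand is empty, and the leg still points straight out. Now I'll move above the empty bay.

>>> carry_out(
  commands=[
    {"tx": 0,"ty": 0,"tz": 3,"ax": 0,"ay": 0,"az": 0,"gripper": 1},
    {"tx": -0.3,"ty": 2.5,"tz": 2.8,"ax": 0,"ay": 0,"az": 0.5,"gripper": 1},
    {"tx": -0.3,"ty": 3.5,"tz": 0,"ax": 0,"ay": 0,"az": 0.5,"gripper": 1},
    {"tx": -0.3,"ty": 3.5,"tz": 0,"ax": 0,"ay": 0,"az": 0.5,"gripper": 1},
    {"tx": -0.3,"ty": 3.5,"tz": 0,"ax": 0,"ay": 0,"az": 0.5,"gripper": 1},
  ],
)

```text
clock: 8.4
ee_pos: [0.5382, -0.1891, 0.2022]
eef_rot: [[-0.144, 0.99, 0.001], [0.99, 0.144, -0.001], [-0.001, 0.001, -1.0]]
wrist_force: [1.3, -0.2, -1.9]
gripper_width: 0.0129
```

>>> carry_out(
  commands=[
    {"tx": -0.3,"ty": 3.5,"tz": 0,"ax": 0,"ay": 0,"az": 0.5,"gripper": 1},
    {"tx": -0.3,"ty": 3.5,"tz": 0,"ax": 0,"ay": 0,"az": 0.4,"gripper": 1},
    {"tx": -0.3,"ty": 3.5,"tz": 0,"ax": 0,"ay": 0,"az": 0,"gripper": 1},
    {"tx": -0.3,"ty": 3,"tz": 0,"ax": 0,"ay": 0,"az": 0,"gripper": 1},
    {"tx": 0,"ty": 0,"tz": 0,"ax": 0,"ay": 0,"az": 0,"gripper": 1},
  ],
)

```text
clock: 8.82
ee_pos: [0.5258, -0.0509, 0.2021]
eef_rot: [[-0.164, 0.987, 0.0], [0.987, 0.164, 0.001], [0.001, 0.0, -1.0]]
wrist_force: [0.5, -0.1, -0.1]
gripper_width: 0.0126
```

```bash
python3 - <<'E'
from h import *
o=ctrl.get_obs();print(np.round(o['ee_pos'],4),np.round(o['wrist_force'],2),o['gripper_width'],np.degrees(np.arctan2(o['eef_rot'][1][0],o['eef_rot'][0][0])))
f=imaging.grab_frame('wrist'); cv2.imwrite('pics/w11.png',f['pixels'][:,:,::-1])
E
```

```text
[ 0.5258 -0.0509  0.2021] [ 0.51 -0.13 -0.06] 0.012607204757397659 99.42078017413098
```

View pics/w11.png

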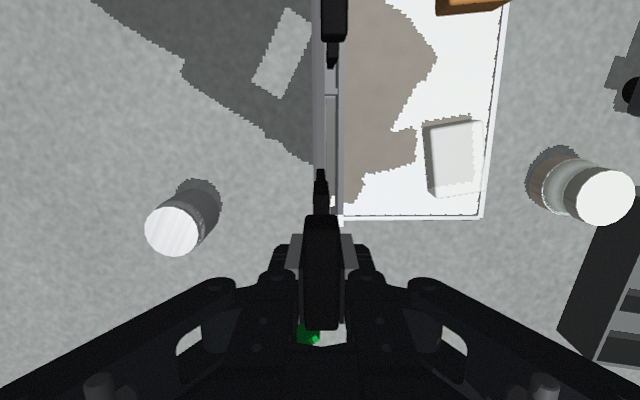

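The holder is just before the rack at (322,170-330). The empty channel with its bar is ahead, around x≈330, rows 95-215.

```bash
python3 - <<'E'
from h import *
f=imaging.grab_frame('wrist'); crop(f,'w11a',295,0,70,235,2.5);crop(f,'w11b',295,60,70,80,8);crop(f,'w11c',295,150,70,75,8)
E
```

```text
(no output)
```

View pics/w11b.png

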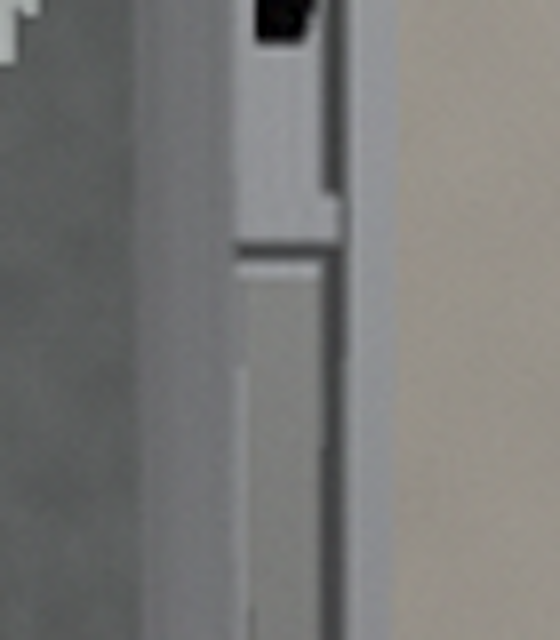

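View pics/w11c.png

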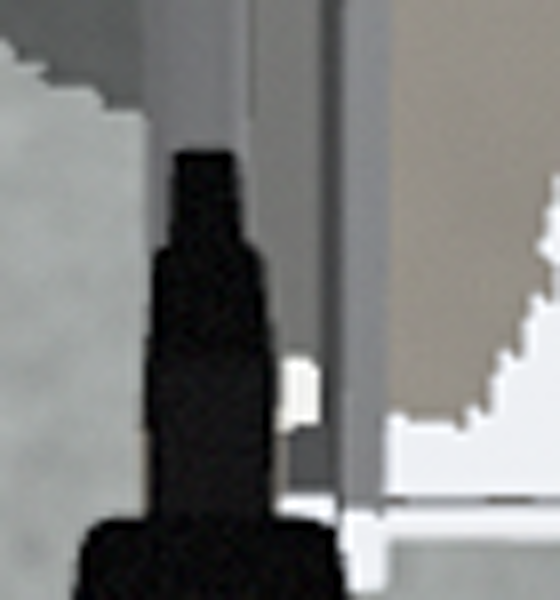

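```bash
python3 - <<'E'
from h import *
o=ctrl.get_obs();f=imaging.grab_frame('wrist');E=ext(f,o)
print(np.round(o['ee_pos'],4))
B=lambda p:[((x+.5)/8-.5+295,(y+.5)/8-.5+60) for x,y in p]
C=lambda p:[((x+.5)/8-.5+295,(y+.5)/8-.5+150) for x,y in p]
R=np.array(o['eef_rot']);p0=np.array(o['ee_pos'])
def show(n,uv,z):
    r=onz(f,uv,z,E); d=r[0]-r[1]; L=(r-p0)@R
    print(n,r.round(4)[:,:2].tolist(),np.linalg.norm(d).round(4),np.degrees(np.arctan2(d[1],d[0])).round(2),'tool xy',L[:,:2].round(4).tolist())
show('upst front .09',B([(347,30)])+C([(341,300)]),.09)
show('upst back .09',B([(396,30)])+C([(388,300)]),.09)
show('bar -x edge',B([(247,300)])+C([(252,120)]),.061)
show('bar +x edge',B([(322,300)])+C([(322,300)]),.061)
show('lip inner .075',B([(237,100)])+C([(245,60)]),.075)
show('lip outer .081',B([(137,100)])+C([(145,150)]),.081)
show('bar ends',B([(285,265)])+C([(300,430)]),.061)
show('fitted tongue',B([(285,40)])+B([(285,250)]),.075)
# held holder: tongue bottom tip end pixel c(205,150)
show('held +y end left/right z=bottom',C([(172,152),(240,152)]),p0[2]-.0774)
show('held head top +y',C([(85,525),(340,525)]),p0[2]+.0026)
E
```

```text
[ 0.5266 -0.0547  0.2019]
upst front .09 [[0.5224, 0.0371], [0.536, -0.0429]] 0.0812 99.64 tool xy [[0.0914, 0.0106], [0.0102, 0.0111]]
upst back .09 [[0.5263, 0.0378], [0.5401, -0.0423]] 0.0812 99.79 tool xy [[0.0914, 0.0145], [0.0102, 0.0152]]
bar -x edge [[0.5182, 0.0162], [0.527, -0.0333]] 0.0503 100.01 tool xy [[0.0714, 0.0031], [0.0211, 0.0037]]
bar +x edge [[0.525, 0.0173], [0.5368, -0.0499]] 0.0682 99.88 tool xy [[0.0714, 0.01], [0.0032, 0.0107]]
lip inner .075 [[0.5145, 0.0319], [0.5248, -0.0256]] 0.0584 100.12 tool xy [[0.0875, 0.002], [0.0291, 0.0028]]
lip outer .081 [[0.5063, 0.03], [0.5171, -0.0342]] 0.0651 99.48 tool xy [[0.087, -0.0064], [0.0219, -0.0062]]
bar ends [[0.5212, 0.0198], [0.5369, -0.0635]] 0.0847 100.68 tool xy [[0.0745, 0.0066], [-0.0102, 0.0086]]
fitted tongue [[0.5178, 0.0373], [0.5207, 0.0205]] 0.0171 99.67 tool xy [[0.0923, 0.0061], [0.0753, 0.0062]]
held +y end left/right z=bottom [[0.5188, -0.0259], [0.5237, -0.0251]] 0.005 -170.75 tool xy [[0.0298, -0.0031], [0.0298, 0.0019]]
held head top +y [[0.5163, -0.0283], [0.5275, -0.0265]] 0.0114 -170.76 tool xy [[0.0277, -0.0059], [0.0277, 0.0055]]
```

```bash
python3 - <<'E'
from h import *
for i in range(4):
    o=ctrl.get_obs();print(round(o['clock'],3),np.round(o['ee_pos'],4),np.round(o['joint_velocities'],1)[:3])
    imaging.grab_frame('wrist')
E
```

```text
8.967 [ 0.5267 -0.0557  0.2018] [-1.5  0.6 -0.3]
9.017 [ 0.5267 -0.0562  0.2016] [-0.7  0.4 -0.1]
9.067 [ 0.5267 -0.0565  0.2014] [-0.3  0.3  0.2]
9.117 [ 0.5267 -0.0565  0.2014] [0.  0.1 0.2]
```

>>> carry_out(
  commands=[
    {"tx": 0.15,"ty": 1.6,"tz": 0,"ax": 0,"ay": 0,"az": 0.3,"gripper": 1},
    {"tx": 0,"ty": 1.7,"tz": -1,"ax": 0,"ay": 0,"az": 0,"gripper": 1},
    {"tx": 0,"ty": 0,"tz": 0,"ax": 0,"ay": 0,"az": 0,"gripper": 1},
    {"tx": 0,"ty": 0,"tz": 0,"ax": 0,"ay": 0,"az": 0,"gripper": 1},
    {"tx": 0,"ty": 0,"tz": 0,"ax": 0,"ay": 0,"az": 0,"gripper": 1},
  ],
)

```text
clock: 9.58
ee_pos: [0.5283, -0.0233, 0.1915]
eef_rot: [[-0.164, 0.986, 0.0], [0.986, 0.164, -0.0], [-0.0, 0.0, -1.0]]
wrist_force: [0.6, -0.3, -0.9]
gripper_width: 0.0133
```

```bash
python3 - <<'E'
from h import *
for i in range(3): imaging.grab_frame('wrist')
o=ctrl.get_obs();f=imaging.grab_frame('wrist');np.savez('f12.npz',p=o['ee_pos'],R=o['eef_rot'],im=f['pixels'])
print(np.round(o['ee_pos'],4),np.round(ctrl.get_obs()['ee_pos'],4),np.round(o['wrist_force'],2),np.degrees(np.arctan2(o['eef_rot'][1][0],o['eef_rot'][0][0])))
crop(f,'w12',280,100,100,130,4.5);crop(f,'w12b',295,150,60,60,9)
E
```

```text
[ 0.5282 -0.0233  0.1916] [ 0.5282 -0.0231  0.1915] [ 0.93 -1.31 -1.29] 99.42181297110334
```

View pics/w12.png

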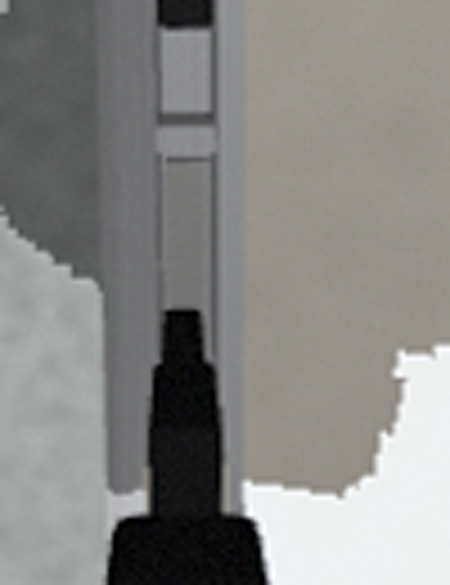

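View pics/w12b.png

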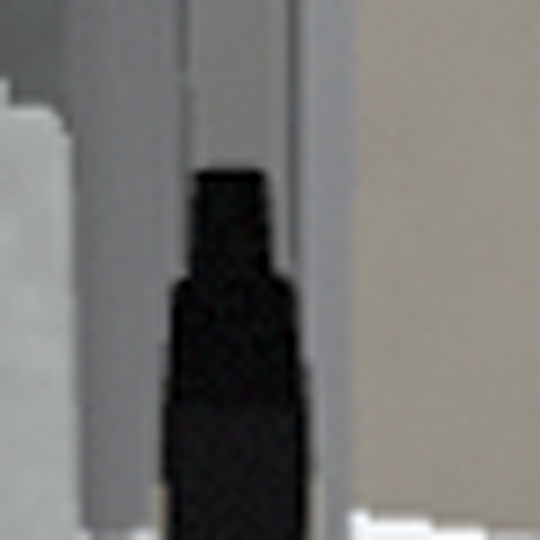

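```bash
python3 - <<'E'
from h import *
f=imaging.grab_frame('wrist');o=ctrl.get_obs();E=ext(f,o);R=np.array(o['eef_rot']);p0=np.array(o['ee_pos'])
A=lambda p:[((x+.5)/4.5-.5+280,(y+.5)/4.5-.5+100) for x,y in p]
B=lambda p:[((x+.5)/9-.5+295,(y+.5)/9-.5+150) for x,y in p]
def show(n,uv,z):
    L=(onz(f,uv,z,E)-p0)@R; print(n,(L[:,:2]*1e3).round(1).tolist())
show('bar L/R top',A([(163,180),(209,180)]),.061)
show('bar L/R low',B([(192,120),(283,120)]),.061)
show('upst front',A([(216,60)])+B([(300,120)])+B([(316,480)]),.09)
show('lip inner',A([(157,100)])+B([(183,120)]),.075)
show('bar end',A([(187,158)]),.061)
show('tongue bottom L/R',B([(193,172),(268,172)]),p0[2]-.0774)
show('head L/R',A([(113,520),(260,520)]),p0[2]+.0026)
show('fitted tongue/frame?',A([(158,25),(213,25)]),.087)
E
```

```text
bar L/R top [[41.4, -4.0], [41.4, 3.5]]
bar L/R low [[24.2, -4.0], [24.2, 3.5]]
upst front [[60.9, 4.0], [29.1, 4.3], [1.7, 5.6]]
lip inner [[54.7, -4.6], [26.6, -4.5]]
bar end [[44.9, -0.1]]
tongue bottom L/R [[29.7, -3.2], [29.7, 1.7]]
head L/R [[27.7, -6.1], [27.7, 5.6]]
fitted tongue/frame? [[65.6, -4.2], [65.6, 3.6]]
```

Measured in the tool frame, the channel centre sits about 0.5 mm to +y of the tongue, and the bay centre is 3 mm ahead. I'll correct for both and lower into the channel.

>>> carry_out(
  commands=[
    {"tx": 0,"ty": 0.3,"tz": -1,"ax": 0,"ay": 0,"az": 0,"gripper": 1},
    {"tx": 0,"ty": 0,"tz": -0.8,"ax": 0,"ay": 0,"az": 0,"gripper": 1},
    {"tx": 0,"ty": 0,"tz": 0,"ax": 0,"ay": 0,"az": 0,"gripper": 1},
    {"tx": 0,"ty": 0,"tz": 0,"ax": 0,"ay": 0,"az": 0,"gripper": 1},
    {"tx": 0,"ty": 0,"tz": 0,"ax": 0,"ay": 0,"az": 0,"gripper": 1},
  ],
)

```text
clock: 10.25
ee_pos: [0.5281, -0.0195, 0.1732]
eef_rot: [[-0.165, 0.986, -0.0], [0.986, 0.165, -0.0], [0.0, -0.0, -1.0]]
wrist_force: [-0.3, -0.2, -0.1]
gripper_width: 0.013
```

```bash
python3 - <<'E'
from h import *
for i in range(3): imaging.grab_frame('wrist')
o=ctrl.get_obs();f=imaging.grab_frame('wrist')
print(np.round(o['ee_pos'],4),np.round(o['wrist_force'],2),np.degrees(np.arctan2(o['eef_rot'][1][0],o['eef_rot'][0][0])))
crop(f,'w13',280,120,100,110,5)
E
```

```text
[ 0.5282 -0.0195  0.1736] [ 0.84  0.72 -1.32] 99.47582312028214
```

View pics/w13.png

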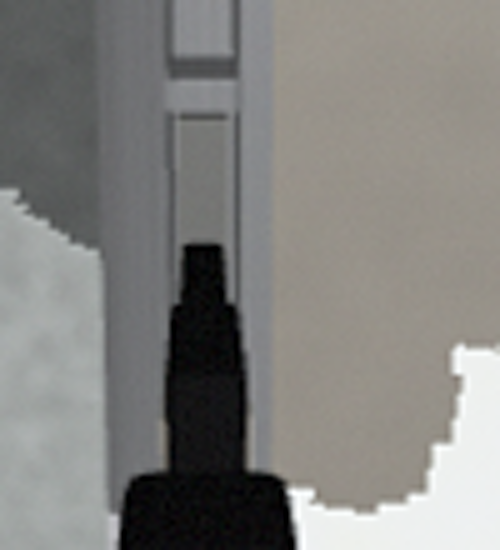

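The tongue (182-225) is centred on the bar (178-230), so I'll go on down.

>>> carry_out(
  commands=[
    {"tx": 0,"ty": 0,"tz": -0.8,"ax": 0,"ay": 0,"az": 0,"gripper": 1},
    {"tx": 0,"ty": 0,"tz": -0.8,"ax": 0,"ay": 0,"az": 0,"gripper": 1},
    {"tx": 0,"ty": 0,"tz": -0.8,"ax": 0,"ay": 0,"az": 0,"gripper": 1},
    {"tx": 0,"ty": 0,"tz": 0,"ax": 0,"ay": 0,"az": 0,"gripper": 1},
    {"tx": 0,"ty": 0,"tz": 0,"ax": 0,"ay": 0,"az": 0,"gripper": 1},
  ],
)

```text
clock: 10.87
ee_pos: [0.5278, -0.0194, 0.1486]
eef_rot: [[-0.165, 0.986, -0.001], [0.986, 0.165, 0.0], [0.001, -0.001, -1.0]]
wrist_force: [1.3, -1.0, -0.2]
gripper_width: 0.0128
```

```bash
python3 - <<'E'
from h import *
for i in range(3): imaging.grab_frame('wrist')
o=ctrl.get_obs();f=imaging.grab_frame('wrist')
print(np.round(o['ee_pos'],4),np.round(o['wrist_force'],2),np.round(o['wrist_torque'],2))
crop(f,'w14',280,120,100,110,5)
E
```

```text
[ 0.5283 -0.0195  0.1496] [ 1.14 -0.43 -1.35] [0.01 0.01 0.01]
```

View pics/w14.png

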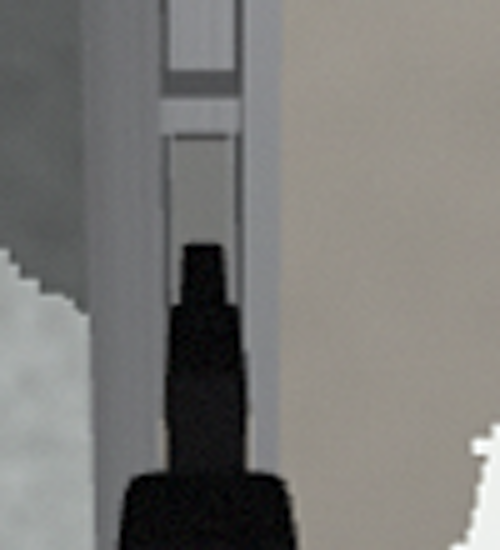

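The tongue is inside the channel and there's no contact force. I'll go down onto the bar in small steps.

>>> carry_out(
  commands=[
    {"tx": 0,"ty": 0,"tz": -0.5,"ax": 0,"ay": 0,"az": 0,"gripper": 1},
    {"tx": 0,"ty": 0,"tz": -0.5,"ax": 0,"ay": 0,"az": 0,"gripper": 1},
    {"tx": 0,"ty": 0,"tz": -0.3,"ax": 0,"ay": 0,"az": 0,"gripper": 1},
    {"tx": 0,"ty": 0,"tz": 0,"ax": 0,"ay": 0,"az": 0,"gripper": 1},
    {"tx": 0,"ty": 0,"tz": 0,"ax": 0,"ay": 0,"az": 0,"gripper": 1},
  ],
)

```text
clock: 11.48
ee_pos: [0.5282, -0.0195, 0.1364]
eef_rot: [[-0.165, 0.986, 0.0], [0.986, 0.165, 0.0], [-0.0, 0.0, -1.0]]
wrist_force: [-0.8, 0.9, 3.4]
gripper_width: 0.0132
```

>>> carry_out(
  commands=[
    {"tx": 0,"ty": 0,"tz": -0.1,"ax": 0,"ay": 0,"az": 0,"gripper": 1},
    {"tx": 0,"ty": 0,"tz": -0.1,"ax": 0,"ay": 0,"az": 0,"gripper": 1},
    {"tx": 0,"ty": 0,"tz": 0,"ax": 0,"ay": 0,"az": 0,"gripper": 1},
    {"tx": 0,"ty": 0,"tz": 0,"ax": 0,"ay": 0,"az": 0,"gripper": 1},
  ],
)

```text
clock: 11.82
ee_pos: [0.5282, -0.0195, 0.1345]
eef_rot: [[-0.165, 0.986, 0.0], [0.986, 0.165, -0.0], [-0.0, 0.0, -1.0]]
wrist_force: [0.1, -0.1, 4.4]
gripper_width: 0.0132
```

>>> carry_out(
  commands=[
    {"tx": 0,"ty": 0,"tz": -0.1,"ax": 0,"ay": 0,"az": 0,"gripper": 1},
    {"tx": 0,"ty": 0,"tz": -0.1,"ax": 0,"ay": 0,"az": 0,"gripper": 1},
    {"tx": 0,"ty": 0,"tz": 0,"ax": 0,"ay": 0,"az": 0,"gripper": 1},
    {"tx": 0,"ty": 0,"tz": 0,"ax": 0,"ay": 0,"az": 0,"gripper": 1},
  ],
)

```text
clock: 12.15
ee_pos: [0.5282, -0.0195, 0.1324]
eef_rot: [[-0.165, 0.986, 0.0], [0.986, 0.165, -0.0], [-0.0, 0.0, -1.0]]
wrist_force: [-0.7, 0.9, 5.0]
gripper_width: 0.0128
```

>>> carry_out(
  commands=[
    {"tx": 0,"ty": 0,"tz": -0.1,"ax": 0,"ay": 0,"az": 0,"gripper": 1},
    {"tx": 0,"ty": 0,"tz": -0.1,"ax": 0,"ay": 0,"az": 0,"gripper": 1},
    {"tx": 0,"ty": 0,"tz": 0,"ax": 0,"ay": 0,"az": 0,"gripper": 1},
    {"tx": 0,"ty": 0,"tz": 0,"ax": 0,"ay": 0,"az": 0,"gripper": 1},
  ],
)

```text
clock: 12.48
ee_pos: [0.5282, -0.0195, 0.1306]
eef_rot: [[-0.165, 0.986, 0.0], [0.986, 0.165, -0.0], [-0.0, 0.0, -1.0]]
wrist_force: [-1.5, 0.1, 6.9]
gripper_width: 0.0129
```

>>> carry_out(
  commands=[
    {"tx": 0,"ty": 0,"tz": -0.05,"ax": 0,"ay": 0,"az": 0,"gripper": 1},
    {"tx": 0,"ty": 0,"tz": 0,"ax": 0,"ay": 0,"az": 0,"gripper": 1},
    {"tx": 0,"ty": 0,"tz": 0,"ax": 0,"ay": 0,"az": 0,"gripper": 1},
  ],
)

```text
clock: 12.73
ee_pos: [0.5283, -0.0195, 0.1304]
eef_rot: [[-0.165, 0.986, 0.001], [0.986, 0.165, -0.0], [-0.0, 0.001, -1.0]]
wrist_force: [-0.5, 0.3, 8.9]
gripper_width: 0.0127
```

>>> carry_out(
  commands=[
    {"tx": 0,"ty": 0,"tz": -0.05,"ax": 0,"ay": 0,"az": 0,"gripper": 1},
    {"tx": 0,"ty": 0,"tz": 0,"ax": 0,"ay": 0,"az": 0,"gripper": 1},
    {"tx": 0,"ty": 0,"tz": 0,"ax": 0,"ay": 0,"az": 0,"gripper": 1},
  ],
)

```text
clock: 12.98
ee_pos: [0.5284, -0.0195, 0.1303]
eef_rot: [[-0.165, 0.986, 0.001], [0.986, 0.165, -0.0], [-0.001, 0.001, -1.0]]
wrist_force: [-2.6, 1.7, 13.5]
gripper_width: 0.013
```

>>> carry_out(
  commands=[
    {"tx": 0,"ty": 0,"tz": -0.05,"ax": 0,"ay": 0,"az": 0,"gripper": 1},
    {"tx": 0,"ty": 0,"tz": 0,"ax": 0,"ay": 0,"az": 0,"gripper": 1},
    {"tx": 0,"ty": 0,"tz": 0,"ax": 0,"ay": 0,"az": 0,"gripper": 1},
  ],
)

```text
clock: 13.23
ee_pos: [0.5285, -0.0195, 0.1303]
eef_rot: [[-0.165, 0.986, 0.002], [0.986, 0.165, -0.0], [-0.001, 0.002, -1.0]]
wrist_force: [-3.3, 1.8, 16.8]
gripper_width: 0.0128
```

The force now climbs with no further travel, at TCP z 0.1303 (predicted 0.1304), so it's on the hard stop. I'll check by eye and that it holds steady.

```bash
python3 - <<'E'
from h import *
for i in range(8): f=imaging.grab_frame('wrist')
o=ctrl.get_obs();print(round(o['clock'],2),np.round(o['ee_pos'],4),np.round(o['wrist_force'],2),o['gripper_width'])
a=f['pixels'][:,:,::-1]
s=imaging.grab_frame('scene');d=imaging.grab_frame('side')
cv2.imwrite('pics/w15.png',a)
crop(s,'s15',170,160,200,150,4);crop(d,'d15',230,110,180,170,3.5)
E
```

```text
13.63 [ 0.5285 -0.0195  0.1303] [-3.47  1.94 16.38] 0.013256122548911885
```

View pics/w15.png

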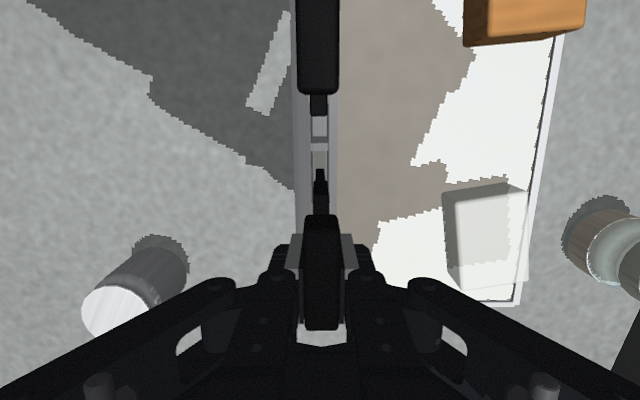

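View pics/s15.png

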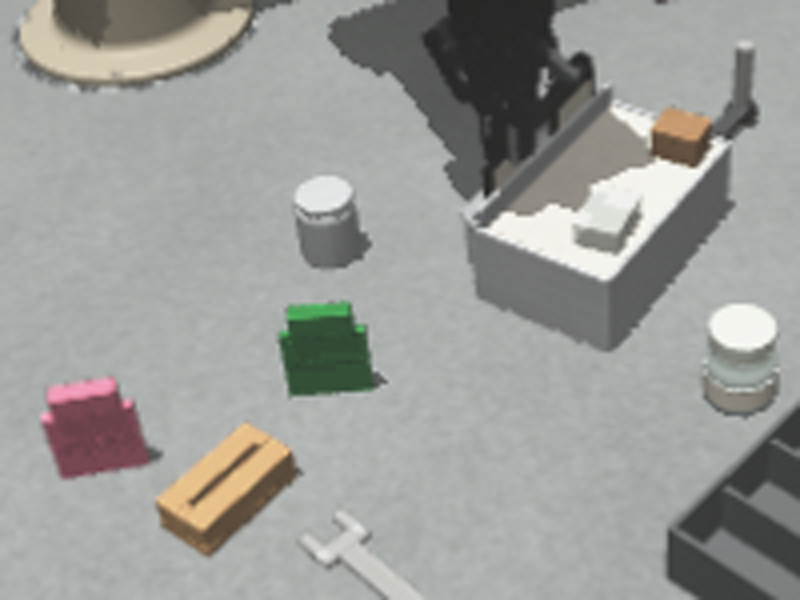

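View pics/d15.png

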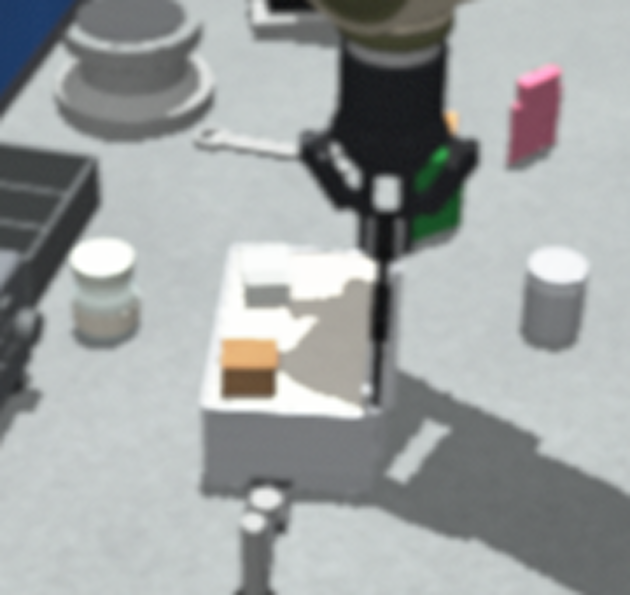

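The holder is seated in the bay at the same height as the fitted one, with head widths matching (about 40 px) in the wrist view. The leg is still out and nothing else has moved. Force is steady at 16.4 N, so I'm handing in.

```bash
python3 - <<'E'
from station import ctrl
print(ctrl.hand_in()); o=ctrl.get_obs(); print(o['clock'],o['ee_pos'],o['wrist_force'])
E
```

```text
the job is handed in; nothing more can be done
None
the job is handed in; nothing more can be done
```

The job is handed in, at about 13.7 s of the 61 s allowed. The leg is fully out and the black label holder is seated in the empty bay, still gripped and pressed down.

- **Leg:** I pushed the post round its arc with closed fingers until it ran ahead of them. It then measured about 88–90° from folded, square to the side wall. Both fixed cameras still showed it straight out later.
- **Holder:** I took the black holder from its stand by its grip head, with a 60 N grip. I lined it up with the channel from close wrist-camera views and lowered it into the bay.
- **Bar:** The force rose as a spring should, from about 3 N to 8–9 N. It then climbed to about 16.5 N with no further travel, at a tool height of 0.1303 m against the 0.1304 m I had worked out for fully home. The reading was steady for the last 0.4 s before hand-in.
- **Other things:** The last pictures show the boxes, jar, can, wrench and look-alikes where they were. The screwdriver and the module were not in those crops, but the arm did not work near them.

**Disagreements:**
- Early position estimates, some taken while the arm was still settling, differed by up to about 6 mm. I did the fit on measurements taken relative to the tool.
- A reading partway through the leg swing gave 83–86°, so I moved the fingers on a few millimetres until the leg was clearly home.
- A sideways force of about 4 N remained at the end, probably the holder leaning lightly on the channel wall.

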